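# Load the mill's tool carriage in working order

## Robot

A 6-joint arm with a two-finger parallel gripper is mounted at the origin on a cart in front of the work surface, level with it; the furniture and walls round the work are solid. World frame = base frame: x ahead of the robot, y to its left, z up, the work surface at z = 0. Lengths are in m, angles in rad, forces in N, time in s.
With the tool pointing down it reaches from about 0.35 to 0.775 m from the base axis. Payload 5.5 kg.
Tool frame: the origin (TCP) lies at the very end of the fingers, on their centre line; the grasp point (between the pads) lies 19 mm behind it; z points along the fingers, y is the line along which they close (so a half turn about z gives the same grasp; the last joint's range is limited). The gripper opens to 85 mm and grips with 20 to 120 N. Pads are 22 mm wide; open, the fingers measure 114 mm over their backs; the gripper's body (76 mm by 85 mm) begins 54 mm behind the grasp point. The pads swing forward as they close: fully open they stand 13 mm farther back than shut.
Start: joints at [-1.403, 0.313, 0.046, 1.304, 0, 1.431], TCP at [0.174, -0.548, 0.231] pointing down, gripper open.
Joint ranges: [-2.76, 2.76], [-0.86, 1.69], [-1.03, 1.26], [-2.2, 2.34], [-1.47, 1.5], [-3.14, 3.14]. Speed limits (rad/s): [2.57, 2.57, 3.14, 3.14, 3.14, 3.14].

## Interface

Orientations are given as a unit quaternion [w, x, y, z].
In Python, from workcell import env, cams, ticket, spotter gives the robot as it stands.
- The arm moves only by the tool jog_arm, never from a script. Its argument "increments" is a list that holds one entry, the list of rows, each a list of 7 numbers: the shift along the tool's x, y, z in units of 0.25 m (1.0 is 0.25 m), then the turn, a rotation vector about the tool's x, y, z in units of 180 degrees (1.0 is 180 degrees), then the closure in counts, from 0 (fully open) to 255 (shut). A call has 1 to 20 rows; each row shifts and turns the commanded pose from where the row before left it, along the tool's axes as they then stand; what a row does not reach is not made up. A row lasts 1/10 s, in which the tool goes at most 50 mm and 8.59 degrees, less where a joint would pass 70% of its speed; a pose out of reach is approached as far as the arm can. A call with a number of a shift or a turn outside -1 to 1 is refused whole. A call with a gripper value outside its range is refused whole. The fingers move at their own pace and stop on an object; "force" is the grip in N (left out, the last holds). Time passes only in rows, so rows that do not move let the fingers close. It gives the time, the measured TCP pose, the force, the opening and the grip force at its end, in the units of the state.
- env.get_state(): the state, without advancing time (a new reading comes with each control period).
- cams.read_camera(name): name is "scene" or "top" or "wrist"; returns a dict with "pixels" (384x512x3 uint8, red, green, blue), "fx", "fy", "cx", "cy" (pixels), "xyz" and "attitude" of the camera in the world; the wrist camera has in their place "mount" (4x4, takes a point from camera to tool coordinates, whose origin is the TCP and whose axes are the flange's). Camera axes: x right, y down, z forward; pixel columns grow to the right and rows downward; lengths in m; the calibration is good to about 2 mm. A picture is of the moment at which its call begins: read the wrist's pose just before it. There is no depth.
- ticket.hand_in(): hands the job in; it is judged then, once.
Trained networks look in the newest picture that a camera, given by its name, has taken for a name from the list of things; names that differ only in an ending like _2 or _b are one class to them, and where a whole thing is asked for, a point or a joint stands for the part that bears it (a point fixed in the world has none). Each returns a list of dicts, best first, with "conf" (0 to 1); they miss things now and then, are a little off and sometimes report something else, mostly with a low value. They report only what shows in the picture. A call takes as long as a camera call. They do not tell look-alikes from the thing itself.
- spotter.find_in(target, camera): "uv" ([column, row] in pixels, amid what is visible of it).
- spotter.cut_out(target, camera): "region" (384x512 bool, what is visible of it) and "uv" ([column, row] in pixels, amid what is visible of it).
- spotter.landmark_of(target, camera): "uv" ([column, row] in pixels: a listed point, or the origin of a listed thing).
The state is a dict: "clock": time; "joint_pos": joint angles; "qvel": joint speeds; "tau": joint torques, N m; "tcp_pos": TCP position; "orientation": TCP orientation; "wrist_force": force on the tool from outside, world axes, zero at the start; "ft_torque": the same for the moment, N m; "finger_gap": finger opening in m; "grip_force": force on a finger pad.
Only numpy, scipy, OpenCV 4.12 (cv2) and the standard library are available. Lean on these libraries where they do the work, as an engineer would, in place of code of your own. Each camera call takes 0.05 s, during which the arm holds its last target. There are 200 camera calls.

## Task

Load the milling machine's empty tool carriage from the bench stand for the next job: counting from the pocket next to the black clamp knob, put in the face mill, then the end mill, the drill and the countersink, in the order they will be used, each lowered (not dropped) until its flange sits flat on the carriage. The touch probe is calibrated: leave it in the stand and do not knock it.

Things in the scene. Friction and masses are not known exactly. Their poses are not given: they have to be found in the camera images.
- face_mill: Face mill: squat dark head with a flat top and five small inserts round its rim. In a holder with a round 46 mm flange, 20 mm high, over a taper (31 mm across, 18 mm at the end) that ends 62 mm below it. Origin: on the axis at the flange's underside; z up to the cutter. Grip the head: 49 mm across, 20 to 50 mm above the origin; nothing above. About 0.55 kg.
- end_mill: End mill: thick flat-ended cutter, 16 mm across, in a dark slotted collet nut. In a holder with a round 46 mm flange, 20 mm high, over a taper (31 mm across, 18 mm at the end) that ends 62 mm below it. Origin: on the axis at the flange's underside; z up to the cutter. Grip the nut: 42 mm across, 20 to 43 mm above the origin; the cutter ends at 74 mm. About 0.5 kg.
- drill_chuck: Drill: thin 6 mm twist drill in a bright keyless chuck with a tapering nose. In a holder with a round 46 mm flange, 20 mm high, over a taper (31 mm across, 18 mm at the end) that ends 62 mm below it. Origin: on the axis at the flange's underside; z up to the cutter. Grip the chuck: 36 mm across, 20 to 46 mm above the origin; the drill ends at 76 mm. About 0.45 kg.
- countersink: Countersink: dark cone, point up, 25 mm across, on a slim bright chuck. In a holder with a round 46 mm flange, 20 mm high, over a taper (31 mm across, 18 mm at the end) that ends 62 mm below it. Origin: on the axis at the flange's underside; z up to the cutter. Grip the chuck: 30 mm across, 20 to 47 mm above the origin; the point is at 73 mm. About 0.4 kg.
- touch_probe: Touch probe, stays in the stand: steel drum 40 mm across with black band and cap, and a thin stylus with a tiny ball. In a holder with a round 46 mm flange, 20 mm high, over a taper (31 mm across, 18 mm at the end) that ends 62 mm below it. Origin: on the axis at the flange's underside; z up to the cutter. The drum is 20 to 48 mm above the origin, the ball ends at 74 mm.
- bench_stand: Bench stand: grey sheet-steel bridge, 282 mm long (its y), 76 mm wide (its x), top 85 mm above the table, fixed. Five through holes, 36 mm across, on its midline at y = -112, -56, 0, 56, 112 mm hold the five holders in any order, flanges on the top face. Origin: under its centre on the table, z up. The row is close: grip with the fingers closing along its x.
- tool_carriage: Tool carriage: bare aluminium beam, 270 mm long (its y), 70 mm wide (its x), top 85 mm above the table, fixed; empty. Four pockets on its midline at y = -84, -28, 28, 84 mm: black-ringed through holes 36 mm across, 20 mm deep. A holder goes in taper first till its flange rests on the top (origin at 85 mm), with 2 mm play. Origin: under its centre on the table, z up.
- clamp_knob: Black round clamp knob, 28 mm across, 25 mm high, on one end of the carriage (its y = +117 or -117 mm, drawn at random). The first pocket is the one next to it, 33 mm from its axis; the others follow at 89, 145 and 201 mm. Origin: on its axis at its foot, on the carriage's top. Fixed.
- end_dowel: Bare steel dowel, 10 mm across and 10 mm high, on the carriage's other end, beside the fourth pocket. Origin: on its axis at its foot. Fixed.
Things that resemble listed ones, but are neither listed nor needed, are in the scene too. What is shaped like the face_mill but blue, green or orange is not meant.

How it is judged:
By the outcome, as a careful person would: the job done as asked, in the order asked, and still so for the second after the job is handed in, with the robot touching nothing.
It also fails if it takes over 120 s, if anything falls off the work surface, if the arm or the gripper's body presses on something with over 40 N, if the wrist force passes 120 N, or if a joint passes its speed limit or range.

## Working session

There is one attempt and no reset: what is moved stays moved. The work goes in short steps, Python scripts to look and compute and a tool call to move; the robot and the scene stay as the last step left them, time stands still between calls to the robot, and variables do not carry over. Pictures are saved under pics/ and viewed, at most 14 in all, crops included, and the job is handed in when it is done.

Besides the shell and the picture viewer there is one more tool, called after "Call:" by a JSON object that holds its "api" and its "payload". jog_arm: Moves the arm, as the interface text tells. Shifts and turns lie within -1 to 1; 1 stands for 0.25 m of shift or 180 degrees of turn. Its arguments: {"type":"object","properties":{"increments":{"type":"array"},"force":{"type":"number"}},"required":["increments"]}

```bash
ls; mkdir -p pics; cat > h.py <<'E'
import numpy as np, cv2
from scipy.spatial.transform import Rotation as R
from workcell import env, cams, ticket, spotter
def q2R(q): return R.from_quat([q[1],q[2],q[3],q[0]]).as_matrix()
def campose(c,st=None):
    if 'mount' in c:
        M=np.array(c['mount']); Rt=q2R(st['orientation']); 
        return Rt@M[:3,:3], Rt@M[:3,3]+np.array(st['tcp_pos'])
    a=np.array(c['attitude']); 
    return (q2R(a) if a.size==4 else a.reshape(3,3)), np.array(c['xyz'])
def ray(c,uv,z,st=None):
    Rc,p=campose(c,st); d=Rc@np.array([(uv[0]-c['cx'])/c['fx'],(uv[1]-c['cy'])/c['fy'],1])
    return p+d*(z-p[2])/d[2]
def save(c,n): cv2.imwrite(n,c['pixels'][:,:,::-1])
E
python3 - <<'E'
from h import *
s=env.get_state(); print({k:np.round(v,3) for k,v in s.items()})
for n in ['scene','top']:
    c=cams.read_camera(n); save(c,f'pics/{n}.png'); print(n,c['fx'],c['xyz'],c['attitude'])
    for t,z in [('face_mill',.085),('end_mill',.085),('drill_chuck',.085),('countersink',.085),('touch_probe',.085),('bench_stand',0),('tool_carriage',0),('clamp_knob',.085),('end_dowel',.085)]:
        print(t,[(np.round(d['uv'],1).tolist(),round(d['conf'],2),np.round(ray(c,d['uv'],z),3).tolist()) for d in spotter.landmark_of(t,n)[:3]])
E
```

```text
pics
{'clock': np.float64(0.0), 'joint_pos': array([-1.403,  0.314,  0.045,  1.304, -0.   ,  1.431]), 'qvel': array([ 0.001,  0.   ,  0.001,  0.   , -0.001, -0.001]), 'tau': array([ 1.0000e-03, -4.8063e+01,  2.9853e+01,  2.0000e-02, -0.0000e+00,
       -0.0000e+00]), 'tcp_pos': array([ 0.174, -0.547,  0.23 ]), 'orientation': array([-0.001,  0.988,  0.153, -0.   ]), 'wrist_force': array([-0.251, -0.061,  0.505]), 'ft_torque': array([-0.037, -0.022, -0.014]), 'grip_force': np.float64(0.0), 'finger_gap': np.float64(0.085)}
scene 366.88049737107366 [0.08527928 0.76041825 0.76896123] [ 0.09854697 -0.2089552   0.87312314 -0.42928104]
face_mill [([307.9, 181.2], 0.9, [0.361, -0.146, 0.085]), ([320.3, 168.8], 0.8, [0.349, -0.23, 0.085]), ([279.9, 165.9], 0.72, [0.475, -0.185, 0.085])]
end_mill [([280.2, 156.4], 0.7, [0.498, -0.239, 0.085]), ([166.0, 289.4], 0.68, [0.5, 0.389, 0.085])]
drill_chuck [([294.4, 134.1], 0.65, [0.514, -0.408, 0.085])]
countersink [([289.1, 141.9], 0.55, [0.509, -0.345, 0.085])]
touch_probe [([287.3, 150.7], 0.41, [0.491, -0.285, 0.085])]
bench_stand [([289.0, 169.0
[... 338 characters left out ...]
36.9], 0.7, [0.364, -0.169, 0.085]), ([282.7, 228.1], 0.69, [0.385, -0.085, 0.085]), ([350.0, 234.9], 0.67, [0.372, -0.267, 0.085])]
end_mill [([340.9, 193.6], 0.72, [0.483, -0.241, 0.085])]
drill_chuck [([401.4, 178.9], 0.71, [0.527, -0.405, 0.085])]
countersink [([377.7, 182.0], 0.68, [0.517, -0.341, 0.085]), ([401.8, 181.7], 0.28, [0.52, -0.406, 0.085])]
touch_probe [([361.8, 185.3], 0.61, [0.507, -0.298, 0.085])]
bench_stand [([353.3, 190.8], 0.79, [0.499, -0.293, 0.0])]
tool_carriage [([159.1, 173.2], 0.9, [0.536, 0.276, 0.0]), ([317.6, 195.3], 0.34, [0.483, -0.19, 0.0])]
clamp_knob [([193.0, 157.3], 0.53, [0.572, 0.165, 0.085])]
end_dowel [([194.5, 156.7], 0.58, [0.573, 0.161, 0.085])]
```

```bash
python3 - <<'E'
import cv2
a=cv2.imread('pics/scene.png')[90:340,100:400]; b=cv2.imread('pics/top.png')[110:270,110:440]
cv2.imwrite('pics/c1.png',cv2.resize(a,None,fx=2.4,fy=2.4,interpolation=2)); cv2.imwrite('pics/c2.png',cv2.resize(b,None,fx=2.4,fy=2.4,interpolation=2))
E
```

```text
(no output)
```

View pics/c1.png

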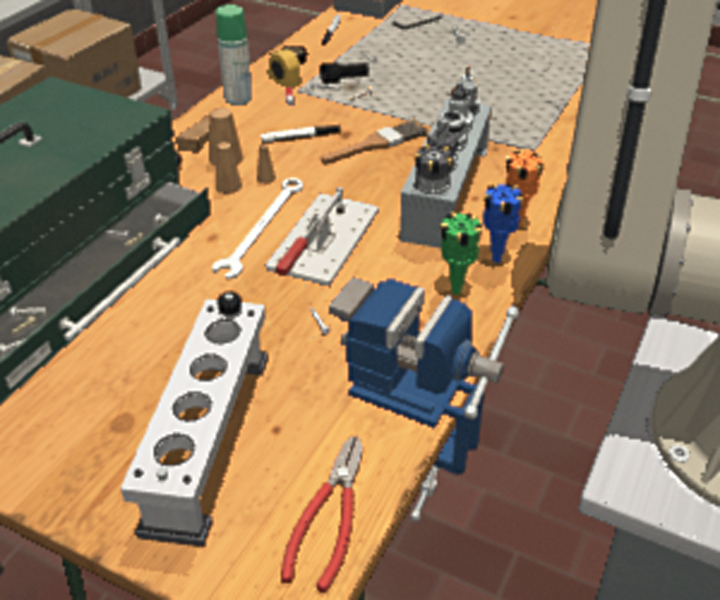

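View pics/c2.png

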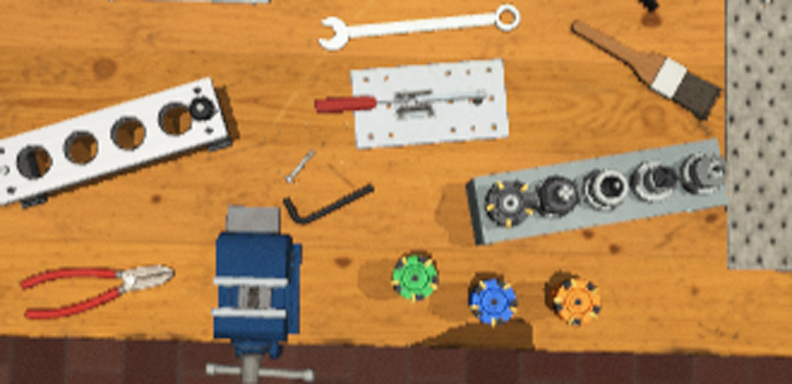

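The top view shows the stand row, from its near end at crop px (508,203) outward: face mill, end mill (558,195), probably the probe (605,187), the countersink (658,180) and the drill (703,172). The green, blue and orange face mills are decoys. The knob is on the carriage's end nearest the stand (203,107). I'll check the order with the wrist camera.

```bash
cat > plan.py <<'E'
from h import *
# waypoints: (x,y,z,yaw_of_tool_x_deg,closure,nrows or None)
def Rd(yaw):
    a=np.radians(yaw); c,s=np.cos(a),np.sin(a)
    return np.array([[c,s,0],[s,-c,0],[0,0,-1.]])
def plan(wps,step=.036,start=None):
    s=env.get_state(); p=np.array(s['tcp_pos']); Rc=q2R(s['orientation'])
    rows=[]
    for x,y,z,yaw,g,n in wps:
        if x is None: rows+=[[0]*6+[g]]*n; continue
        T=np.array([x,y,z]); rv=(R.from_matrix(Rc.T@Rd(yaw))).as_rotvec()
        n=n or max(1,int(np.ceil(max(np.linalg.norm(T-p)/step,np.degrees(np.linalg.norm(rv))/8.2))))
        for k in range(n):
            rv=R.from_matrix(Rc.T@Rd(yaw)).as_rotvec()/(n-k)
            t=np.round(rv/np.pi,3); d=np.round(Rc.T@(T-p)/(n-k)/.25,3)
            p=p+Rc@d*.25; Rc=Rc@R.from_rotvec(t*np.pi).as_matrix()
            rows.append([*d,*t,g])
    for i in range(0,len(rows),20):
        print(len(rows[i:i+20]),'['+','.join('['+','.join('%g'%(v+0) for v in r)+']' for r in rows[i:i+20])+']')
E
python3 - <<'E'
from plan import *
c=cams.read_camera('wrist'); print(np.round(c['mount'],3).tolist(),c['fx'])
plan([(.25,-.5,.32,50,0,None),(.47,-.30,.33,103,0,None)])
E
```

```text
[[-0.0, -0.966, -0.26, 0.066], [1.0, -0.0, -0.001, -0.0], [0.001, -0.26, 0.966, -0.142], [0.0, 0.0, 0.0, 1.0]] 297.8209017690109
13 [[0.087,-0.023,-0.089,0,0,-0.045,0],[0.089,-0.01,-0.089,0,0,-0.045,0],[0.09,0.002,-0.088,0,0,-0.045,0],[0.088,0.015,-0.089,0,0,-0.045,0],[0.131,0.018,-0.004,0,0,-0.033,0],[0.128,0.031,-0.004,0,0,-0.033,0],[0.125,0.044,-0.005,0,0,-0.033,0],[0.119,0.057,-0.004,0,0,-0.033,0],[0.113,0.069,-0.005,0,0,-0.032,0],[0.105,0.08,-0.004,0,0,-0.033,0],[0.096,0.091,-0.005,0,0,-0.032,0],[0.087,0.1,-0.004,0,0,-0.033,0],[0.075,0.108,-0.005,0,0,-0.032,0]]
```

Call:
{"api": "jog_arm", "payload": {"increments": [[[0.087,-0.023,-0.089,0,0,-0.045,0],[0.089,-0.01,-0.089,0,0,-0.045,0],[0.09,0.002,-0.088,0,0,-0.045,0],[0.088,0.015,-0.089,0,0,-0.045,0],[0.131,0.018,-0.004,0,0,-0.033,0],[0.128,0.031,-0.004,0,0,-0.033,0],[0.125,0.044,-0.005,0,0,-0.033,0],[0.119,0.057,-0.004,0,0,-0.033,0],[0.113,0.069,-0.005,0,0,-0.032,0],[0.105,0.08,-0.004,0,0,-0.033,0],[0.096,0.091,-0.005,0,0,-0.032,0],[0.087,0.1,-0.004,0,0,-0.033,0],[0.075,0.108,-0.005,0,0,-0.032,0],[0,0,0,0,0,0,0],[0,0,0,0,0,0,0]]]}}

```text
clock: 2.55
tcp_pos: [0.4704, -0.2996, 0.33]
orientation: [-0.0, 0.622, 0.783, -0.0]
wrist_force: [-0.9, -0.8, -0.1]
finger_gap: 0.0853
grip_force: 0.0
```

```bash
cat > look.py <<'E'
from plan import *
import sys
def look(name,ts):
    s=env.get_state(); c=cams.read_camera('wrist'); save(c,f'pics/{name}.png')
    print(s['clock'],np.round(s['tcp_pos'],4),np.round(s['joint_pos'],2))
    for t,z in ts:
        print(t,[(np.round(d['uv'],1).tolist(),round(d['conf'],2),np.round(ray(c,d['uv'],z,s),4).tolist()) for d in spotter.landmark_of(t,'wrist')[:3]])
    return s,c
E
python3 - <<'E'
from look import *
look('w1',[('face_mill',.085),('end_mill',.085),('drill_chuck',.085),('countersink',.085),('touch_probe',.085),('bench_stand',0)])
plan([(.46,0,.33,103,0,None),(.51,.26,.33,107,0,None)])
E
```

```text
2.55 [ 0.4704 -0.2996  0.33  ] [-0.71  0.27  0.23  1.53 -0.    0.63]
face_mill [([199.2, 42.8], 0.81, [0.3717, -0.1702, 0.085]), ([192.2, 119.3], 0.69, [0.3786, -0.2589, 0.085]), ([284.3, 74.9], 0.67, [0.4788, -0.182, 0.085])]
end_mill [([279.9, 121.4], 0.82, [0.4871, -0.2365, 0.085])]
drill_chuck [([275.3, 243.8], 0.7, [0.5218, -0.4004, 0.085])]
countersink [([273.6, 204.9], 0.78, [0.5057, -0.3453, 0.085])]
touch_probe []
bench_stand [([275.4, 155.5], 0.81, [0.4997, -0.2893, 0.0])]
17 [[0.131,0.026,0,0,0,0,0],[0.131,0.026,0,0,0,0,0],[0.131,0.026,0,0,0,0,0],[0.131,0.025,0,0,0,0,0],[0.131,0.026,0,0,0,0,0],[0.132,0.025,0,0,0,0,0],[0.131,0.026,0,0,0,0,0],[0.132,0.025,0,0,0,0,0],[0.131,0.026,0,0,0,-0.001,0],[0.121,0.054,0,0,0,-0.003,0],[0.121,0.055,0,0,0,-0.003,0],[0.12,0.056,0,0,0,-0.003,0],[0.119,0.057,0,0,0,-0.003,0],[0.119,0.058,0,0,0,-0.003,0],[0.118,0.059,0,0,0,-0.002,0],[0.118,0.06,0,0,0,-0.003,0],[0.118,0.061,0,0,0,-0.002,0]]
```

View pics/w1.png

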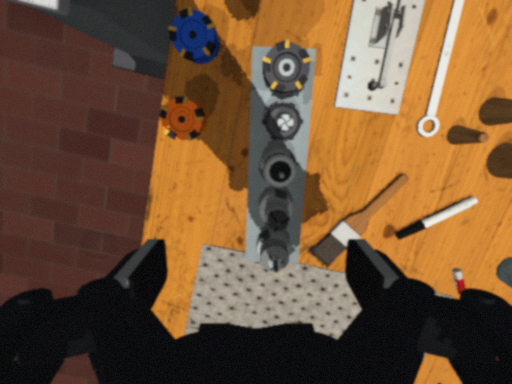

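The wrist picture shows face mill (285,68), end mill (282,121), probe drum (278,167), countersink (276,210) and drill (275,250). That confirms the order. Next I look at the carriage.

Call:
{"api": "jog_arm", "payload": {"increments": [[[0.131,0.026,0,0,0,0,0],[0.131,0.026,0,0,0,0,0],[0.131,0.026,0,0,0,0,0],[0.131,0.025,0,0,0,0,0],[0.131,0.026,0,0,0,0,0],[0.132,0.025,0,0,0,0,0],[0.131,0.026,0,0,0,0,0],[0.132,0.025,0,0,0,0,0],[0.131,0.026,0,0,0,-0.001,0],[0.121,0.054,0,0,0,-0.003,0],[0.121,0.055,0,0,0,-0.003,0],[0.12,0.056,0,0,0,-0.003,0],[0.119,0.057,0,0,0,-0.003,0],[0.119,0.058,0,0,0,-0.003,0],[0.118,0.059,0,0,0,-0.002,0],[0.118,0.06,0,0,0,-0.003,0],[0,0,0,0,0,0,0]]]}}

```text
clock: 4.6
tcp_pos: [0.5039, 0.2307, 0.3293]
orientation: [-0.0, 0.595, 0.803, 0.0]
wrist_force: [-1.0, -0.5, -0.7]
finger_gap: 0.0855
grip_force: 0.0
```

```bash
python3 - <<'E'
from look import *
s,c=look('w2',[('tool_carriage',0),('clamp_knob',.085),('end_dowel',.085)])
import pickle; pickle.dump((s,{k:c[k] for k in c}),open('w2.pkl','wb'))
E
```

```text
4.6 [0.5039 0.2307 0.3293] [0.28 0.27 0.22 1.52 0.   1.56]
tool_carriage [([289.3, 133.3], 0.59, [0.5425, 0.2826, 0.0])]
clamp_knob [([292.3, 226.3], 0.77, [0.5763, 0.1661, 0.085])]
end_dowel [([291.1, 37.4], 0.45, [0.499, 0.3904, 0.085])]
```

View pics/w2.png

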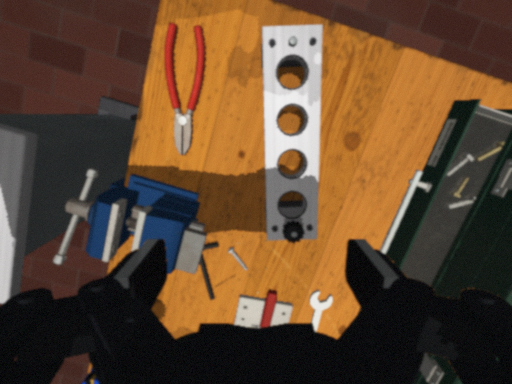

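The carriage lies along the image: dowel (293,42), pockets at about (292,72), (292,119), (292,163), (292,205), knob (292,231). The pocket at (292,205) is first.

```bash
python3 - <<'E'
from h import *
import pickle
s,c=pickle.load(open('w2.pkl','rb'))
g=cv2.cvtColor(c['pixels'],cv2.COLOR_RGB2GRAY)
P=np.array([[263,26],[321,25],[317,238],[268,240]],np.float32).reshape(-1,1,2)
Q=cv2.cornerSubPix(g,P.copy(),(4,4),(-1,-1),(cv2.TERM_CRITERIA_EPS+cv2.TERM_CRITERIA_MAX_ITER,50,.01)).reshape(-1,2)
W=np.array([ray(c,q,.085,s) for q in Q]); print(Q,W.round(4))
print('sides',[round(np.linalg.norm(W[i]-W[i-1]),4) for i in range(4)],'centre',W.mean(0).round(4),'yaw',np.degrees(np.arctan2(*((W[0]+W[1]-W[2]-W[3])[[1,0]]))))
for q in [(292,72),(292,119),(292,163),(292,205)]: print(ray(c,q,.085,s).round(4))
# model fit using edges: rectify top view patch
C=W.mean(0); print()
cv2.imwrite('pics/c3.png',cv2.resize(c['pixels'][15:250,240:345,::-1],None,fx=2.5,fy=2.5,interpolation=2))
E
```

```text
[[261.9821    26.16724 ]
 [321.6986    24.141397]
 [315.72485  239.61818 ]
 [268.       240.      ]] [[0.4626 0.3918 0.085 ]
 [0.5286 0.414  0.085 ]
 [0.6141 0.1568 0.085 ]
 [0.5503 0.1368 0.085 ]]
sides [np.float64(0.2696), np.float64(0.0697), np.float64(0.271), np.float64(0.0668)] centre [0.5389 0.2749 0.085 ] yaw 108.67772260084578
[0.5122 0.3546 0.085 ]
[0.5299 0.3023 0.085 ]
[0.5477 0.2495 0.085 ]
[0.5661 0.1951 0.085 ]
```

View pics/c3.png

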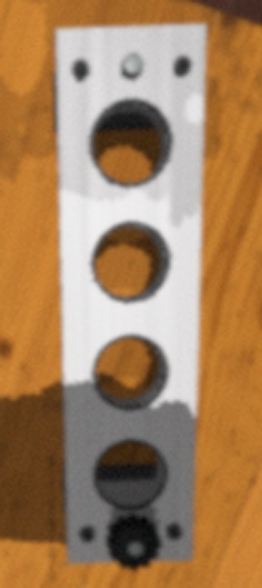

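```bash
python3 - <<'E'
from plan import *
plan([(.47,0,.33,103,0,None),(.49,-.36,.33,101,0,None)],step=.042)
E
```

```text
15 [[-0.139,-0.065,0,0,0,0.003,0],[-0.139,-0.063,0,0,0,0.003,0],[-0.14,-0.062,0,0,0,0.004,0],[-0.141,-0.06,0,0,0,0.003,0],[-0.141,-0.059,0,0,0,0.004,0],[-0.142,-0.058,0.001,0,0,0.003,0],[-0.158,-0.028,0,0,0,0.001,0],[-0.158,-0.027,0,0,0,0.001,0],[-0.158,-0.026,0,0,0,0.001,0],[-0.158,-0.026,0,0,0,0.001,0],[-0.158,-0.026,0,0,0,0.002,0],[-0.158,-0.024,0,0,0,0.001,0],[-0.158,-0.024,0,0,0,0.002,0],[-0.159,-0.023,0,0,0,0.001,0],[-0.159,-0.023,0,0,0,0.002,0]]
```

Call:
{"api": "jog_arm", "payload": {"increments": [[[-0.139,-0.065,0,0,0,0.003,0],[-0.139,-0.063,0,0,0,0.003,0],[-0.14,-0.062,0,0,0,0.004,0],[-0.141,-0.06,0,0,0,0.003,0],[-0.141,-0.059,0,0,0,0.004,0],[-0.142,-0.058,0.001,0,0,0.003,0],[-0.158,-0.028,0,0,0,0.001,0],[-0.158,-0.027,0,0,0,0.001,0],[-0.158,-0.026,0,0,0,0.001,0],[-0.158,-0.026,0,0,0,0.001,0],[-0.158,-0.026,0,0,0,0.002,0],[-0.158,-0.024,0,0,0,0.001,0],[-0.158,-0.024,0,0,0,0.002,0],[-0.159,-0.023,0,0,0,0.001,0],[-0.159,-0.023,0,0,0,0.002,0],[0,0,0,0,0,0,0],[0,0,0,0,0,0,0]]]}}

```text
clock: 6.5
tcp_pos: [0.4892, -0.3606, 0.3294]
orientation: [-0.001, 0.638, 0.77, 0.0]
wrist_force: [0.1, -0.1, 0.0]
finger_gap: 0.0856
grip_force: 0.0
```

```bash
python3 - <<'E'
from look import *
s,c=look('w3',[('face_mill',.085),('end_mill',.085),('drill_chuck',.085),('countersink',.085),('touch_probe',.085),('bench_stand',0)])
import pickle; pickle.dump((s,c),open('w3.pkl','wb'))
cv2.imwrite('pics/c4.png',cv2.resize(c['pixels'][40:300,150:400,::-1],None,fx=2.2,fy=2.2,interpolation=2))
E
```

```text
6.5 [ 0.4892 -0.3606  0.3294] [-0.77  0.38  0.38  1.57  0.    0.62]
face_mill [([181.5, 69.7], 0.59, [0.3787, -0.2606, 0.085]), ([272.8, 15.1], 0.57, [0.4754, -0.1824, 0.085])]
end_mill [([272.4, 65.4], 0.85, [0.4858, -0.2355, 0.085])]
drill_chuck [([273.8, 201.3], 0.82, [0.5218, -0.4022, 0.085])]
countersink [([270.9, 157.8], 0.93, [0.5062, -0.3452, 0.085]), ([274.3, 14.2], 0.42, [0.4769, -0.1812, 0.085])]
touch_probe []
bench_stand [([272.6, 113.5], 0.87, [0.5015, -0.2889, 0.0])]
```

View pics/c4.png

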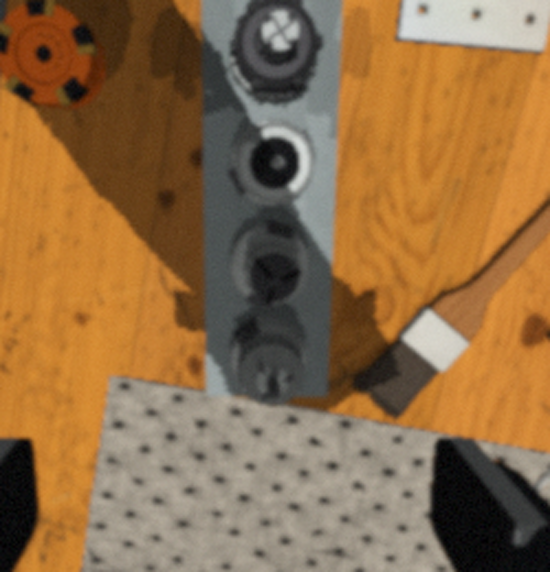

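```bash
python3 - <<'E'
from h import *
import pickle
s,c=pickle.load(open('w3.pkl','rb'))
f=lambda x,y:ray(c,(150+x/2.2,40+y/2.2),.085,s)[:2]
A,B=f(206,394),f(328,394); C,D=f(203,50),f(341,50)
print('far corners',A,B,np.linalg.norm(A-B),'width at 50',np.linalg.norm(C-D))
d=(C+D-A-B); yaw=np.degrees(np.arctan2(d[1],d[0])); print('yaw',yaw)
s1=dict(s); s1['tcp_pos']=[.4704,-.2996,.33]; s1['orientation']=[0,.6225,.7826,0]
E1=np.array([ray(c,q,.085,s1)[:2] for q in [(252,47),(317,47)]]); print('near corners',E1,np.linalg.norm(E1[0]-E1[1]),'len',np.linalg.norm(E1.mean(0)-(A+B)/2))
m0=E1.mean(0); m1=(A+B)/2; u=(m0-m1)/np.linalg.norm(m0-m1); ctr=(m0+m1)/2
print('centre',ctr,'yaw',np.degrees(np.arctan2(u[1],u[0])))
# landmark fit
L=np.array([[.4771,-.1822],[.4864,-.2360],[.506,-.3452],[.5218,-.4013],[.5005,-.289]]); t=np.array([112,56,-56,-112,0])/1e3
v=np.polyfit(t,L,1); print('lm centre',v[1],'dir',v[0],np.degrees(np.arctan2(v[0][1],v[0][0])))
for k in t: print(k,ctr+u*k, v[1]+v[0]*k)
E
```

```text
far corners [ 0.48617373 -0.43487866] [ 0.56102869 -0.4206299 ] 0.07619903367452653 width at 50 0.07543348208267837
yaw 100.71255789874861
near corners [[ 0.43376871 -0.16048137]
 [ 0.50909236 -0.14315201]] 0.0772913934552652 len 0.2808261656522506
centre [ 0.49751587 -0.28978548] yaw 100.70636074269136
lm centre [ 0.49836 -0.29074] dir [-0.19464286  0.9775    ] 101.26161559480894
0.112 [ 0.47670899 -0.17973516] [ 0.47656 -0.18126]
0.056 [ 0.48711243 -0.23476032] [ 0.48746 -0.236  ]
-0.056 [ 0.50791931 -0.34481065] [ 0.50926 -0.34548]
-0.112 [ 0.51832275 -0.39983581] [ 0.52016 -0.40022]
0.0 [ 0.49751587 -0.28978548] [ 0.49836 -0.29074]
```

The centre and yaw agree to 1 mm from two methods, and the face widths check out (75–77 mm against 76). Now picking the face mill.

```bash
python3 - <<'E'
from plan import *
plan([(.4768,-.180,.22,100.9,0,None),(.4768,-.180,.12,100.9,0,4),(.4768,-.180,.100,100.9,0,3),(None,0,0,0,255,6)],step=.042)
E
```

```text
19 [[0.118,0.014,0.074,0,0,0,0],[0.118,0.013,0.073,0,0,0,0],[0.119,0.014,0.074,0,0,0,0],[0.118,0.013,0.073,0,0,0,0],[0.119,0.014,0.074,0,0,0,0],[0.118,0.013,0.073,0,0,0.001,0],[0,0,0.1,0,0,0,0],[0,0,0.1,0,0,0,0],[0,0,0.1,0,0,0,0],[0.001,0,0.1,0,0,0,0],[0,0,0.027,0,0,0,0],[0,0,0.027,0,0,0,0],[0,0,0.026,0,0,0,0],[0,0,0,0,0,0,255],[0,0,0,0,0,0,255],[0,0,0,0,0,0,255],[0,0,0,0,0,0,255],[0,0,0,0,0,0,255],[0,0,0,0,0,0,255]]
```

Call:
{"api": "jog_arm", "payload": {"increments": [[[0.118,0.014,0.074,0,0,0,0],[0.118,0.013,0.073,0,0,0,0],[0.119,0.014,0.074,0,0,0,0],[0.118,0.013,0.073,0,0,0,0],[0.119,0.014,0.074,0,0,0,0],[0.118,0.013,0.073,0,0,0.001,0],[0,0,0.1,0,0,0,0],[0,0,0.1,0,0,0,0],[0,0,0.1,0,0,0,0],[0.001,0,0.1,0,0,0,0],[0,0,0.027,0,0,0,0],[0,0,0.027,0,0,0,0],[0,0,0.026,0,0,0,0],[0,0,0,0,0,0,255],[0,0,0,0,0,0,255],[0,0,0,0,0,0,255],[0,0,0,0,0,0,255],[0,0,0,0,0,0,255],[0,0,0,0,0,0,255]]], "force": 60}}

```text
clock: 8.75
tcp_pos: [0.4769, -0.1813, 0.1007]
orientation: [0.001, 0.638, 0.77, -0.0]
wrist_force: [-2.2, -0.5, 5.3]
finger_gap: 0.0477
grip_force: 61.5
```

```bash
python3 - <<'E'
from plan import *
s=env.get_state(); print(s['clock'],s['tcp_pos'],s['finger_gap'],s['grip_force'],s['wrist_force'])
plan([(.4768,-.180,.28,101,255,6),(.48,0,.28,105,255,None),(.5658,.1953,.28,108.7,255,None),(None,0,0,0,255,2)],step=.042)
E
```

```text
8.75 [ 0.47686334 -0.18126729  0.10068635] 0.047693861015642866 61.46449685096741 [-2.23229853 -0.54520943  5.26534505]
19 [[0.001,0,-0.12,0,0,0,255],[0.001,0,-0.119,0,0,0,255],[0,0,-0.12,0,0,0,255],[0.001,0,-0.119,0,0,0,255],[0,0.001,-0.12,0,0,-0.001,255],[0.001,0,-0.119,0,0,0,255],[0.141,0.03,0,0,0,-0.004,255],[0.14,0.032,0,0,0,-0.005,255],[0.14,0.034,0,0,0,-0.004,255],[0.14,0.035,-0.001,0,0,-0.005,255],[0.139,0.038,0,0,0,-0.004,255],[0.111,0.089,0,0,0,-0.004,255],[0.11,0.09,0,0,0,-0.003,255],[0.109,0.091,0,0,0,-0.004,255],[0.108,0.093,0,0,0,-0.003,255],[0.107,0.093,-0.001,0,0,-0.004,255],[0.106,0.095,0,0,0,-0.003,255],[0,0,0,0,0,0,255],[0,0,0,0,0,0,255]]
```

Call:
{"api": "jog_arm", "payload": {"increments": [[[0.001,0,-0.12,0,0,0,255],[0.001,0,-0.119,0,0,0,255],[0,0,-0.12,0,0,0,255],[0.001,0,-0.119,0,0,0,255],[0,0.001,-0.12,0,0,-0.001,255],[0.001,0,-0.119,0,0,0,255],[0.141,0.03,0,0,0,-0.004,255],[0.14,0.032,0,0,0,-0.005,255],[0.14,0.034,0,0,0,-0.004,255],[0.14,0.035,-0.001,0,0,-0.005,255],[0.139,0.038,0,0,0,-0.004,255],[0.111,0.089,0,0,0,-0.004,255],[0.11,0.09,0,0,0,-0.003,255],[0.109,0.091,0,0,0,-0.004,255],[0.108,0.093,0,0,0,-0.003,255],[0.107,0.093,-0.001,0,0,-0.004,255],[0.106,0.095,0,0,0,-0.003,255],[0,0,0,0,0,0,255],[0,0,0,0,0,0,255]]]}}

```text
clock: 10.65
tcp_pos: [0.5651, 0.1963, 0.2777]
orientation: [-0.001, 0.582, 0.813, -0.001]
wrist_force: [-0.3, -0.5, -6.3]
finger_gap: 0.0478
grip_force: 64.9
```

```bash
cat > chk.py <<'E'
from look import *
s,c=look(sys.argv[1],[(sys.argv[2],.3)])
print(s['finger_gap'],s['wrist_force'],s['orientation'])
for z in (.02,.05):
    Rc,p=campose(c,s); P=np.array(s['tcp_pos'])-[0,0,z]
    q=Rc.T@(P-p); print('axis point below tcp',z,q[0]/q[2]*c['fx']+c['cx'],q[1]/q[2]*c['fy']+c['cy'])
E
python3 chk.py w4 face_mill; python3 - <<'E'
from plan import *
plan([(.5658,.1953,.16,108.7,255,5),(.5658,.1953,.125,108.7,255,4)])
E
```

```text
10.65 [0.5651 0.1963 0.2777] [ 0.2   0.36  0.22  1.44 -0.    1.44]
face_mill [([253.6, 232.2], 0.6, [0.5595, 0.2119, 0.3]), ([76.0, 315.5], 0.53, [0.494, 0.1452, 0.3])]
0.047771063761404234 [-0.34829575 -0.45853226 -6.31130279] [-0.00094844  0.5820565   0.81314686 -0.00122666]
axis point below tcp 0.02 255.03339116803 231.2305206149267
axis point below tcp 0.05 255.3519447433995 214.63652427411083
9 [[0,0.001,0.095,0,0,0,255],[0,0.001,0.095,0,0,0,255],[0,0.001,0.095,0,0,0,255],[0,0.001,0.094,0,0,0,255],[0,0,0.095,-0.001,0,0,255],[0,0,0.035,0,0,0,255],[0,0,0.035,0,0,0,255],[0,0,0.035,0,0,0,255],[0,0,0.035,0,0,0,255]]
```

View pics/w4.png

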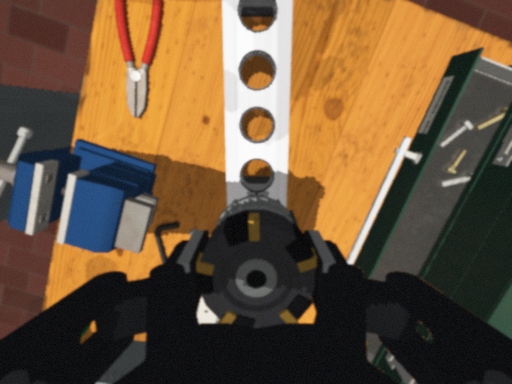

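The face mill is held centred at about (256,275), and all four pockets show at columns 257 (rows 13, 70, 125, 173). I'll check that pocket 1 projects where it should.

```bash
python3 - <<'E'
from h import *
s=env.get_state(); c=cams.read_camera('wrist'); Rc,p=campose(c,s)
for t in (84,28,-28,-84):
    P=np.array([.5389-.3205*t/1e3,.2749+.9473*t/1e3,.085]); q=Rc.T@(P-p); print(t,q[0]/q[2]*c['fx']+c['cx'],q[1]/q[2]*c['fy']+c['cy'])
E
```

```text
84 256.74467709796835 9.091295468483423
28 256.7283477421938 69.19326504973229
-28 256.71345877259483 123.99373668482669
-84 256.69982765832964 174.1645349844106
```

The projections match the picture within 1 px. Lowering.

Call:
{"api": "jog_arm", "payload": {"increments": [[[0,0,0.095,0,0,0,255],[0,0.001,0.095,0,0,0,255],[0,0.001,0.095,0,0,0,255],[0,0.001,0.094,0,0,0,255],[0,0,0.095,-0.001,0,0,255],[0,0,0.035,0,0,0,255],[0,0,0.035,0,0,0,255],[0,0,0.035,0,0,0,255],[0,0,0.035,0,0,0,255],[0,0,0,0,0,0,255]]]}}

```text
clock: 11.8
tcp_pos: [0.566, 0.1957, 0.1249]
orientation: [0.0, 0.583, 0.813, 0.001]
wrist_force: [-0.5, -1.0, -5.8]
finger_gap: 0.0476
grip_force: 64.9
```

```bash
python3 - <<'E'
from plan import *
print(env.get_state()['orientation'])
plan([(.5656,.1956,.105,108.7,255,4),(.5656,.1956,.099,108.7,255,4)])
E
```

```text
[4.77024168e-04 5.82774564e-01 8.12633408e-01 7.24247445e-04]
8 [[0,0,0.02,0,0,0,255],[0,-0.001,0.02,0,0,0,255],[0,0,0.02,0,0,0,255],[0,-0.001,0.019,0.001,0,0,255],[0,0,0.006,0,0,0,255],[0,0,0.006,0,0,0,255],[0,0,0.006,0,0,0,255],[0,0,0.006,0,0,0,255]]
```

Call:
{"api": "jog_arm", "payload": {"increments": [[[0,0,0.02,0,0,0,255],[0,0,0.02,0,0,0,255],[0,0,0.02,0,0,0,255],[0,0,0.019,0,0,0,255],[0,0,0.006,0,0,0,255],[0,0,0.006,0,0,0,255],[0,0,0.006,0,0,0,255],[0,0,0,0,0,0,255]]]}}

```text
clock: 12.6
tcp_pos: [0.5686, 0.2012, 0.1064]
orientation: [0.001, 0.581, 0.814, 0.008]
wrist_force: [0.5, 14.3, -10.2]
finger_gap: 0.0474
grip_force: 71.6
```

The tool has been pushed about 5 mm in +y with 14 N on it, 6 mm short of seating. I'll look before pressing further.

```bash
python3 - <<'E'
from h import *
s=env.get_state(); print(R.from_matrix(q2R(s['orientation'])).as_matrix().round(3))
c=cams.read_camera('scene'); t=cams.read_camera('wrist')
a=cv2.resize(c['pixels'][170:300,140:270,::-1],(580,580),interpolation=2)
cv2.imwrite('pics/c5.png',a); save(t,'pics/w5.png')
# knob in w2
import pickle
s2,c2=pickle.load(open('w2.pkl','rb'))
for z in (.085,.097,.11): print(z,ray(c2,(240+134/2.5,15+541/2.5),z,s2))
print('expected',.5389+.3205*.117,.2749-.9473*.117)
E
```

```text
[[-0.325  0.946  0.011]
 [ 0.946  0.325  0.011]
 [ 0.007  0.014 -1.   ]]
0.085 [0.58049485 0.15947462 0.085     ]
0.097 [0.57755145 0.16363436 0.097     ]
0.11 [0.57436277 0.16814075 0.11      ]
expected 0.5763985 0.1640659
```

View pics/c5.png

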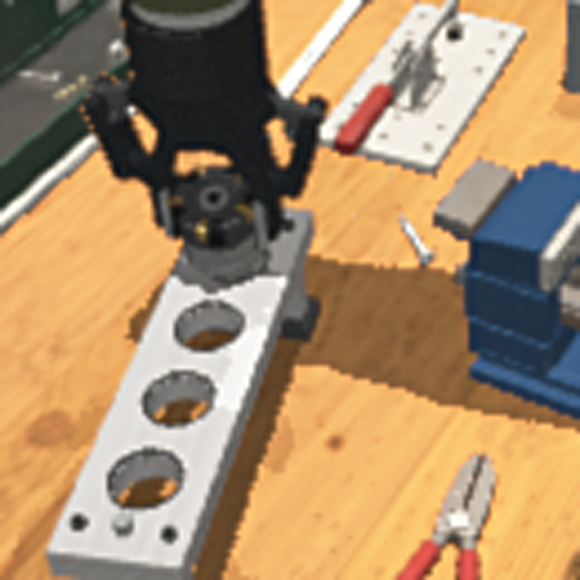

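View pics/w5.png

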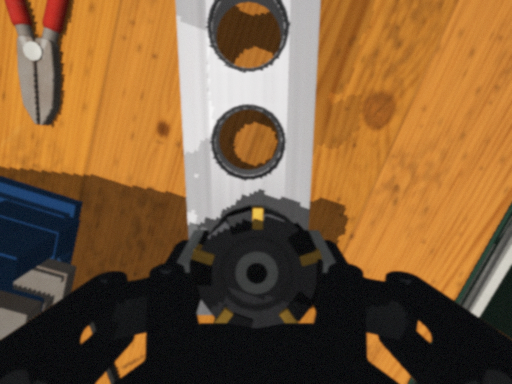

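```bash
python3 - <<'E'
from h import *
s=env.get_state(); print({k:np.round(v,4).tolist() for k,v in s.items()})
E
```

```text
{'clock': 12.7, 'joint_pos': [0.2025, 0.4223, -0.1164, 1.023, 0.01, 1.4427], 'qvel': [0.0009, 0.0282, -0.0168, -0.0154, 0.0111, 0.0008], 'tau': [-8.6436, -61.7806, 30.7367, 2.6006, -4.8678, 0.1724], 'tcp_pos': [0.5677, 0.2013, 0.1031], 'orientation': [-0.0006, 0.5811, 0.8138, 0.0067], 'wrist_force': [2.7613, 16.0569, -15.0366], 'ft_torque': [3.6612, -0.5089, 0.1967], 'grip_force': 71.009, 'finger_gap': 0.0479}
```

Call:
{"api": "jog_arm", "payload": {"increments": [[[0,0,0,0,0,0,255],[0,0,0,0,0,0,255]]]}}

```text
clock: 12.9
tcp_pos: [0.5669, 0.201, 0.1015]
orientation: [-0.002, 0.581, 0.814, 0.006]
wrist_force: [1.2, 14.7, -11.8]
finger_gap: 0.0476
grip_force: 70.3
```

```bash
python3 - <<'E'
from h import *
s=env.get_state(); print({k:np.round(v,4).tolist() for k,v in s.items()})
E
```

```text
{'clock': 12.9, 'joint_pos': [0.2024, 0.4245, -0.1172, 1.023, 0.0098, 1.4427], 'qvel': [0.0003, 0.0023, 0.0003, 0.0009, 0.0033, -0.0017], 'tau': [-8.4065, -58.7588, 29.7223, 1.8474, -4.5745, 0.1303], 'tcp_pos': [0.5669, 0.201, 0.1015], 'orientation': [-0.0015, 0.5811, 0.8138, 0.0056], 'wrist_force': [1.2216, 14.7112, -11.7936], 'ft_torque': [3.4292, -0.2209, 0.1517], 'grip_force': 70.3241, 'finger_gap': 0.0476}
```

Call:
{"api": "jog_arm", "payload": {"increments": [[[0.008,0,0,0,0,0,255],[0.008,0,0,0,0,0,255],[0,0,0,0,0,0,255]]]}}

```text
clock: 13.2
tcp_pos: [0.5656, 0.2015, 0.1018]
orientation: [0.001, 0.582, 0.813, 0.003]
wrist_force: [-0.2, 6.5, -6.8]
finger_gap: 0.0478
grip_force: 70.5
```

```bash
python3 - <<'E'
from h import *
s=env.get_state(); print({k:np.round(s[k],4).tolist() for k in ['tcp_pos','orientation','wrist_force','ft_torque']})
c=cams.read_camera('wrist'); save(c,'pics/w6.png'); Rc,p=campose(c,s)
for h in (0.034,): 
    P=np.array(s['tcp_pos'])-q2R(s['orientation'])[:,2]*h; q=Rc.T@(P-p); print(q[0]/q[2]*c['fx']+c['cx'],q[1]/q[2]*c['fy']+c['cy'])
for n in ('w1','w4','w5','w6'):
    g=cv2.imread(f'pics/{n}.png',0)[225:325,205:310]
    H=cv2.HoughCircles(cv2.GaussianBlur(g,(3,3),0),cv2.HOUGH_GRADIENT,1,30,param1=80,param2=15,minRadius=10,maxRadius=25); print(n,None if H is None else (H[0][:3]+[205,225,0]).tolist())
E
```

```text
{'tcp_pos': [0.5656, 0.2015, 0.1018], 'orientation': [0.0005, 0.5821, 0.8131, 0.0027], 'wrist_force': [-0.2215, 6.4547, -6.8153], 'ft_torque': [1.3749, -0.0751, 0.0542]}
254.33928009500616 281.04208477702616
w1 [[277.5, 258.5, 11.0]]
w4 [[256.5, 278.5, 20.5]]
w5 [[256.5, 272.5, 10.5]]
w6 [[256.5, 272.5, 21.700000762939453]]
```

```bash
python3 - <<'E'
from h import *
import pickle
s,c=pickle.load(open('w2.pkl','rb')); Rc,p=campose(c,s)
u=np.array([-.3205,.9473,0]); v=np.array([.9473,.3205,0]); C=np.array([.5389,.2749,.085])
def pr(P): q=Rc.T@(P-p); return np.round([q[0]/q[2]*c['fx']+c['cx'],q[1]/q[2]*c['fy']+c['cy']],1)
for h in (0,.008,.016,.025):
    K=C-u*.117+[0,0,h]; print(h,'ctr',pr(K),'+y',pr(K+.014*u),'-y',pr(K-.014*u),'x',pr(K-.014*v),pr(K+.014*v))
print('hole edge',pr(C-u*.084-u*.018),pr(C-u*.084+u*.018))
a=c['pixels'][180:245,260:325,::-1]; b=cv2.imread('pics/w1.png')[30:100,240:330]
a=cv2.resize(a,(520,520),interpolation=2); cv2.imwrite('pics/c6.png',a)
E
```

```text
0 ctr [291.9 227.6] +y [291.9 218.1] -y [291.9 237. ] x [281.7 227.9] [302.  227.3]
0.008 ctr [292.5 229.8] +y [292.5 220. ] -y [292.5 239.3] x [282.2 230.1] [302.9 229.5]
0.016 ctr [293.2 232. ] +y [293.3 222.1] -y [293.2 241.7] x [282.7 232.3] [303.8 231.7]
0.025 ctr [294.1 234.6] +y [294.1 224.5] -y [294.1 244.5] x [283.3 234.9] [304.8 234.3]
hole edge [291.9 217.4] [291.8 192. ]
```

View pics/c6.png

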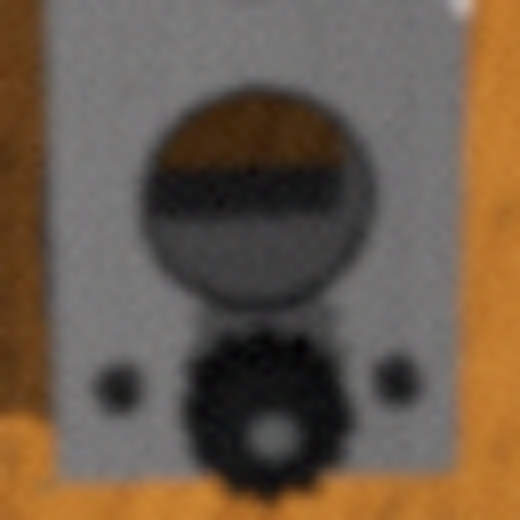

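Call:
{"api": "jog_arm", "payload": {"increments": [[[0,0,-0.08,0,0,0,255],[0,0,-0.12,0,0,0,255],[0,0,-0.12,0,0,0,255],[0,0,-0.12,0,0,0,255],[0,0,0,0,0,0,255],[0,0,0,0,0,0,255]]]}}

```text
clock: 13.85
tcp_pos: [0.5654, 0.1993, 0.2116]
orientation: [0.002, 0.583, 0.813, 0.002]
wrist_force: [0.3, -0.1, -6.1]
finger_gap: 0.0478
grip_force: 71.2
```

```bash
python3 - <<'E'
from h import *
s=env.get_state(); print({k:np.round(s[k],4).tolist() for k in ['tcp_pos','orientation','wrist_force','ft_torque']})
c=cams.read_camera('wrist'); save(c,'pics/w7.png')
d=cams.read_camera('scene'); 
for n in ('w4','w7'):
    g=cv2.imread(f'pics/{n}.png',0)[225:325,205:310]
    H=cv2.HoughCircles(cv2.GaussianBlur(g,(3,3),0),cv2.HOUGH_GRADIENT,1,30,param1=80,param2=15,minRadius=8,maxRadius=25); print(n,(H[0][:3]+[205,225,0]).tolist())
a=cv2.resize(c['pixels'][150:330,160:350,::-1],(400,380),interpolation=2); b=cv2.resize(d['pixels'][160:255,150:250,::-1],(400,380),interpolation=2)
cv2.imwrite('pics/c7.png',np.hstack([a,b]))
E
```

```text
{'tcp_pos': [0.5654, 0.1993, 0.2116], 'orientation': [0.0016, 0.5829, 0.8126, 0.0017], 'wrist_force': [0.308, -0.1019, -6.0841], 'ft_torque': [-0.0237, 0.0268, -0.0116]}
w4 [[255.5, 275.5, 21.100000381469727]]
w7 [[257.5, 270.5, 22.5]]
```

View pics/c7.png

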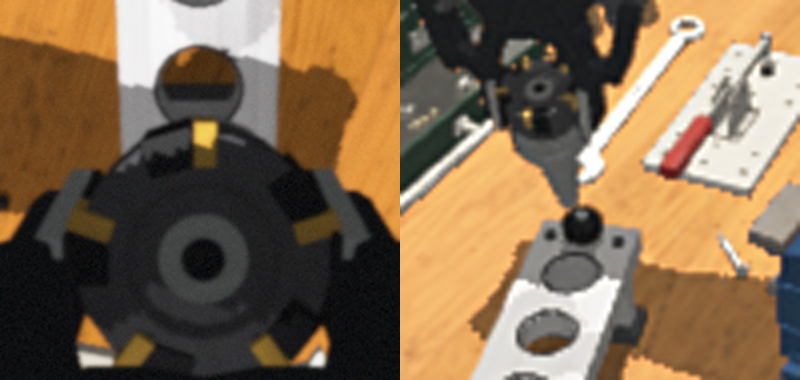

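```bash
python3 - <<'E'
from h import *
from scipy.optimize import least_squares
s=env.get_state(); c=cams.read_camera('scene'); Rc,p=campose(c)
u=np.array([-.3205,.9473,0]); v=np.array([.9473,.3205,0]);T=np.array(s['tcp_pos'])
def pr(P): q=Rc.T@(P-p); return np.array([q[0]/q[2]*c['fx']+c['cx'],q[1]/q[2]*c['fy']+c['cy']])
for th in (0,5,10,15,20):
    a=np.radians(th); ax=np.array([0,0,1])*np.cos(a)+u*np.sin(a)
    for sh in (0,.0034):
        piv=T+[0,0,.021]+u*sh*(th==0)
        print(th,sh,'top',pr(piv+ax*.013).round(1),'tip',pr(piv-ax*.099).round(1))
print(pr(np.array([.5764,.1641,.11])).round(1),'knob top')
cv2.imwrite('pics/c8.png',cv2.resize(c['pixels'][160:240,160:230,::-1],(525,600),interpolation=2))
E
```

```text
0 0 top [184.4 180.7] tip [189.4 215.4]
0 0.0034 top [184.  181.5] tip [189.  216.3]
5 0 top [184.2 181. ] tip [190.3 213.1]
5 0.0034 top [184.2 181. ] tip [190.3 213.1]
10 0 top [184.1 181.3] tip [191.2 210.7]
10 0.0034 top [184.1 181.3] tip [191.2 210.7]
15 0 top [184.  181.7] tip [192.  208.1]
15 0.0034 top [184.  181.7] tip [192.  208.1]
20 0 top [183.9 182.1] tip [192.8 205.4]
20 0.0034 top [183.9 182.1] tip [192.8 205.4]
[193.9 212.3] knob top
```

View pics/c8.png

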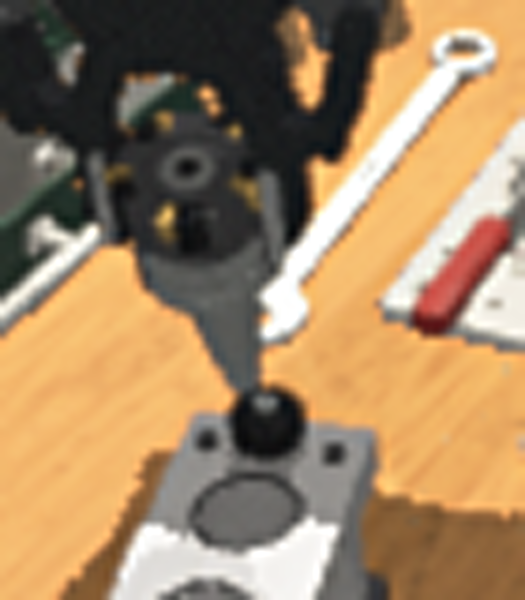

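The holder was pushed and rocked about 8° in the grip (tip towards −y), so something near the knob pushed on it. I'll seat it in pocket 2, away from the knob, to straighten it and check the alignment. Then I'll probe pocket 1 slowly.

```bash
python3 - <<'E'
import re
t=open('plan.py').read()
t=t.replace("def Rd(yaw):\n    a=","def Rd(yaw):\n    yaw,tilt=yaw if isinstance(yaw,tuple) else (yaw,0)\n    a=").replace("return np.array([[c,s,0],[s,-c,0],[0,0,-1.]])","return np.array([[c,s,0],[s,-c,0],[0,0,-1.]])@R.from_rotvec([0,np.radians(tilt),0]).as_matrix()")
open('plan.py','w').write(t)
E
python3 - <<'E'
from plan import *
x,y=np.array([.5479,.2484])+.003*np.array([-.3205,.9473]); print(x,y)
Y=(108.7,8)
plan([(x,y,.20,Y,255,4),(x,y,.13,Y,255,4),(x,y,.115,Y,255,4),(None,0,0,0,255,1)])
E
```

```text
0.5469385000000001 0.2512419
13 [[0.055,0.001,0.009,0,0.011,0,255],[0.054,0.001,0.011,0,0.011,0,255],[0.054,0.001,0.013,0,0.011,0,255],[0.054,0,0.015,0,0.011,0,255],[-0.01,0,0.069,0,0,0,255],[-0.01,0,0.069,0,0,0,255],[-0.009,0,0.07,0,0,0,255],[-0.01,0,0.069,0,0,0,255],[-0.002,0,0.015,0,0,0,255],[-0.002,0,0.015,0,0,0,255],[-0.002,0,0.015,0,0,0,255],[-0.002,0,0.015,0,0,0,255],[0,0,0,0,0,0,255]]
```

Call:
{"api": "jog_arm", "payload": {"increments": [[[0.055,0.001,0.009,0,0.011,0,255],[0.054,0.001,0.011,0,0.011,0,255],[0.054,0.001,0.013,0,0.011,0,255],[0.054,0,0.015,0,0.011,0,255],[-0.01,0,0.069,0,0,0,255],[-0.01,0,0.069,0,0,0,255],[-0.009,0,0.07,0,0,0,255],[-0.01,0,0.069,0,0,0,255],[-0.002,0,0.015,0,0,0,255],[-0.002,0,0.015,0,0,0,255],[-0.002,0,0.015,0,0,0,255],[-0.002,0,0.015,0,0,0,255],[0,0,0,0,0,0,255]]]}}

```text
clock: 15.3
tcp_pos: [0.5484, 0.2518, 0.1172]
orientation: [-0.055, 0.581, 0.811, 0.041]
wrist_force: [0.5, 0.5, -5.6]
finger_gap: 0.0476
grip_force: 71.0
```

Call:
{"api": "jog_arm", "payload": {"increments": [[[-0.001,0,0.01,0,0,0,255],[-0.001,0,0.01,0,0,0,255],[-0.002,0,0.01,0,0,0,255],[-0.001,0,0.01,0,0,0,255],[0,0,0,0,0,0,255]]]}}

```text
clock: 15.8
tcp_pos: [0.548, 0.2519, 0.1067]
orientation: [-0.055, 0.581, 0.811, 0.041]
wrist_force: [-0.0, 0.6, -5.3]
finger_gap: 0.0479
grip_force: 71.0
```

Call:
{"api": "jog_arm", "payload": {"increments": [[[-0.001,0,0.006,0,0,0,255],[-0.001,0,0.006,0,0,0,255],[0,0,0.006,0,0,0,255],[-0.001,0,0.004,0,0,0,255],[0,0,0,0,0,0,255]]]}}

```text
clock: 16.3
tcp_pos: [0.5482, 0.2519, 0.1014]
orientation: [-0.055, 0.581, 0.811, 0.041]
wrist_force: [-0.2, 0.0, -5.2]
finger_gap: 0.0478
grip_force: 71.0
```

Call:
{"api": "jog_arm", "payload": {"increments": [[[0,0,0.004,0,0,0,255],[0,0,0.004,0,0,0,255],[0,0,0.004,0,0,0,255],[0,0,0,0,0,0,255]]]}}

```text
clock: 16.7
tcp_pos: [0.5483, 0.2523, 0.0989]
orientation: [-0.055, 0.581, 0.811, 0.042]
wrist_force: [-1.0, -0.5, -4.2]
finger_gap: 0.0479
grip_force: 71.4
```

Call:
{"api": "jog_arm", "payload": {"increments": [[[0,0,0,0,0,0,0],[0,0,0,0,0,0,0],[0,0,0,0,0,0,0],[0,0,0,0,0,0,0],[-0.006,0,-0.004,0,-0.022,0,0],[-0.006,0,-0.004,0,-0.022,0,0],[0,0,-0.15,0,0,0,0],[0,0,-0.15,0,0,0,0],[0,0,-0.15,0,0,0,0],[0,0,-0.15,0,0,0,0],[-0.1,0,0,0,0,0,0],[-0.15,0,0,0,0,0,0],[-0.15,0,0,0,0,0,0],[0,0,0,0,0,0,0],[0,0,0,0,0,0,0]]]}}

```text
clock: 18.2
tcp_pos: [0.5812, 0.1537, 0.2504]
orientation: [0.001, 0.584, 0.812, 0.001]
wrist_force: [-0.2, -0.2, 0.5]
finger_gap: 0.0854
grip_force: 0.0
```

```bash
python3 - <<'E'
from look import *
s,c=look('w8',[('face_mill',.085),('clamp_knob',.085)])
print(s['orientation'])
Rc,p=campose(c,s)
u=np.array([-.3205,.9473,0]); C=np.array([.5389,.2749,.085])
for nm,P in [('p1',C-u*.084),('p2 head top',C-u*.028+[0,0,.05]),('knobtop',C-u*.117+[0,0,.025]),('p1 knobside rim',C-u*.102)]:
    q=Rc.T@(P-p); print(nm,q[0]/q[2]*c['fx']+c['cx'],q[1]/q[2]*c['fy']+c['cy'])
cv2.imwrite('pics/c9.png',cv2.resize(c['pixels'][20:270,160:350,::-1],None,fx=2.4,fy=2.4,interpolation=2))
E
```

```text
18.2 [0.5812 0.1537 0.2504] [0.12 0.36 0.16 1.37 0.   1.37]
face_mill [([252.8, 78.4], 0.91, [0.5473, 0.2477, 0.085]), ([55.3, 299.0], 0.66, [0.4038, -0.0577, 0.085])]
clamp_knob [([251.0, 167.7], 0.82, [0.5732, 0.1641, 0.085])]
[0.00085429 0.58355003 0.81207552 0.00141101]
p1 253.74815169987582 136.65917152943064
p2 head top 253.1648760427904 70.42981256609568
knobtop 253.75229153726394 173.23320059601528
p1 knobside rim 253.81650605026275 154.37116330750004
```

View pics/c9.png

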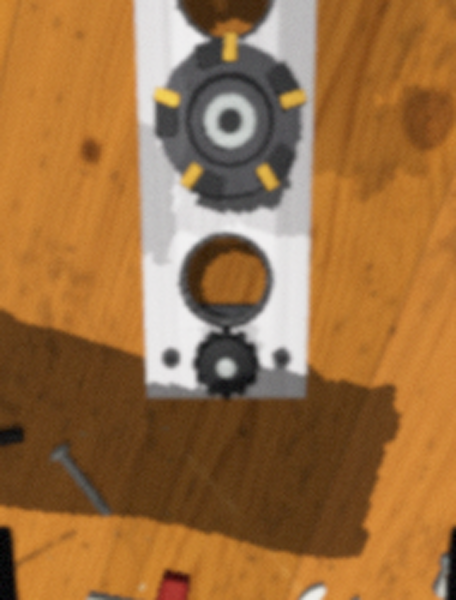

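Pocket 1 is at about (227,280) in the crop and the knob at (226,363), only about 20 mm from the pocket axis. The face mill sits straight in pocket 2. I'll regrasp it and lower it into pocket 1 in small steps, checking the contact height.

```bash
python3 - <<'E'
from plan import *
plan([(.5478,.2484,.20,108.7,0,3),(.5478,.2484,.105,108.7,0,4),(.5478,.2484,.1015,108.7,0,2),(None,0,0,0,255,6)])
E
```

```text
15 [[0.132,-0.002,0.067,0,0,0,0],[0.131,-0.001,0.067,0,0,0,0],[0.132,-0.002,0.068,0.001,0,0,0],[0,0,0.095,0,0,0,0],[0,0,0.095,0,0,0,0],[0,0,0.095,0,0,0,0],[-0.001,0,0.095,0,0,0,0],[0,0,0.007,0,0,0,0],[0,0,0.007,0,0,0,0],[0,0,0,0,0,0,255],[0,0,0,0,0,0,255],[0,0,0,0,0,0,255],[0,0,0,0,0,0,255],[0,0,0,0,0,0,255],[0,0,0,0,0,0,255]]
```

Call:
{"api": "jog_arm", "payload": {"increments": [[[0.132,-0.002,0.067,0,0,0,0],[0.131,-0.001,0.067,0,0,0,0],[0.132,-0.002,0.068,0,0,0,0],[0,0,0.095,0,0,0,0],[0,0,0.095,0,0,0,0],[0,0,0.095,0,0,0,0],[0,0,0.095,0,0,0,0],[0,0,0.007,0,0,0,0],[0,0,0.007,0,0,0,0],[0,0,0,0,0,0,255],[0,0,0,0,0,0,255],[0,0,0,0,0,0,255],[0,0,0,0,0,0,255],[0,0,0,0,0,0,255],[0,0,0,0,0,0,255]]], "force": 60}}

```text
clock: 19.85
tcp_pos: [0.5495, 0.2481, 0.1031]
orientation: [0.002, 0.583, 0.813, 0.003]
wrist_force: [0.3, 0.4, 5.8]
finger_gap: 0.0477
grip_force: 61.5
```

Call:
{"api": "jog_arm", "payload": {"increments": [[[0,0,-0.08,0,0,0,255],[0,0,-0.08,0,0,0,255],[0,0,-0.08,0,0,0,255],[0,0,-0.08,0,0,0,255],[-0.072,0,0,0,0,0,255],[-0.072,0,0,0,0,0,255],[-0.072,0,0,0,0,0,255],[0,0,0,0,0,0,255],[0,0,0.07,0,0,0,255],[0,0,0.07,0,0,0,255],[0,0,0.068,0,0,0,255],[0,0,0,0,0,0,255],[0,0,0,0,0,0,255]]]}}

```text
clock: 21.15
tcp_pos: [0.5648, 0.1968, 0.1288]
orientation: [0.0, 0.583, 0.813, 0.0]
wrist_force: [0.2, -0.5, -5.1]
finger_gap: 0.0476
grip_force: 63.6
```

Call:
{"api": "jog_arm", "payload": {"increments": [[[0,0,0.006,0,0,0,255],[0,0,0.006,0,0,0,255],[0,0,0.006,0,0,0,255],[0,0,0,0,0,0,255]]]}}

```text
clock: 21.55
tcp_pos: [0.5658, 0.1966, 0.125]
orientation: [0.001, 0.583, 0.813, 0.001]
wrist_force: [-0.2, -0.8, -6.5]
finger_gap: 0.0477
grip_force: 63.6
```

Call:
{"api": "jog_arm", "payload": {"increments": [[[0,0,0.006,0,0,0,255],[0,0,0.006,0,0,0,255],[0,0,0,0,0,0,255]]]}}

```text
clock: 21.85
tcp_pos: [0.5656, 0.1967, 0.1216]
orientation: [0.001, 0.583, 0.813, 0.001]
wrist_force: [-0.6, -0.6, -5.9]
finger_gap: 0.0477
grip_force: 63.6
```

Call:
{"api": "jog_arm", "payload": {"increments": [[[0,0,0.006,0,0,0,255],[0,0,0.006,0,0,0,255],[0,0,0,0,0,0,255]]]}}

```text
clock: 22.15
tcp_pos: [0.5656, 0.1966, 0.1186]
orientation: [0.001, 0.583, 0.813, 0.001]
wrist_force: [-0.5, 1.5, -6.4]
finger_gap: 0.0476
grip_force: 63.6
```

Call:
{"api": "jog_arm", "payload": {"increments": [[[0,0,0.006,0,0,0,255],[0,0,0.006,0,0,0,255],[0,0,0,0,0,0,255]]]}}

```text
clock: 22.45
tcp_pos: [0.5657, 0.1967, 0.1156]
orientation: [0.001, 0.583, 0.813, 0.001]
wrist_force: [0.8, 1.5, -6.2]
finger_gap: 0.0475
grip_force: 63.6
```

Call:
{"api": "jog_arm", "payload": {"increments": [[[0.004,0,0.006,0,0,0,255],[0,0,0.006,0,0,0,255],[0,0,0,0,0,0,255]]]}}

```text
clock: 22.75
tcp_pos: [0.5652, 0.1974, 0.1125]
orientation: [0.001, 0.583, 0.813, 0.001]
wrist_force: [-0.7, -0.5, -6.0]
finger_gap: 0.0475
grip_force: 63.6
```

Call:
{"api": "jog_arm", "payload": {"increments": [[[0,0,0.006,0,0,0,255],[0,0,0.006,0,0,0,255],[0,0,0,0,0,0,255]]]}}

```text
clock: 23.05
tcp_pos: [0.5653, 0.1975, 0.1095]
orientation: [0.001, 0.583, 0.813, 0.001]
wrist_force: [0.7, -0.1, -6.8]
finger_gap: 0.0478
grip_force: 63.6
```

Call:
{"api": "jog_arm", "payload": {"increments": [[[0,0,0.006,0,0,0,255],[0,0,0,0,0,0,255]]]}}

```text
clock: 23.25
tcp_pos: [0.5654, 0.1975, 0.1082]
orientation: [0.001, 0.583, 0.813, 0.001]
wrist_force: [-0.3, -0.5, -6.0]
finger_gap: 0.0475
grip_force: 63.6
```

Call:
{"api": "jog_arm", "payload": {"increments": [[[0,0,0.006,0,0,0,255],[0,0,0,0,0,0,255]]]}}

```text
clock: 23.45
tcp_pos: [0.5655, 0.1975, 0.1067]
orientation: [0.001, 0.583, 0.813, 0.001]
wrist_force: [-0.1, 0.8, -5.9]
finger_gap: 0.0474
grip_force: 63.6
```

Call:
{"api": "jog_arm", "payload": {"increments": [[[0,0,0.006,0,0,0,255],[0,0,0,0,0,0,255]]]}}

```text
clock: 23.65
tcp_pos: [0.5657, 0.1974, 0.1053]
orientation: [0.001, 0.583, 0.813, 0.001]
wrist_force: [0.7, -1.8, -5.7]
finger_gap: 0.0474
grip_force: 63.6
```

Call:
{"api": "jog_arm", "payload": {"increments": [[[0,0,0.006,0,0,0,255],[0,0,0,0,0,0,255]]]}}

```text
clock: 23.85
tcp_pos: [0.5659, 0.1975, 0.1044]
orientation: [0.001, 0.583, 0.813, 0.001]
wrist_force: [-0.2, -0.9, -1.8]
finger_gap: 0.0478
grip_force: 64.0
```

Call:
{"api": "jog_arm", "payload": {"increments": [[[0,0,0.004,0,0,0,255],[0,0,0,0,0,0,255]]]}}

```text
clock: 24.05
tcp_pos: [0.5661, 0.1976, 0.1034]
orientation: [0.002, 0.583, 0.813, 0.002]
wrist_force: [1.2, -2.1, -1.0]
finger_gap: 0.0472
grip_force: 64.2
```

It seated with no side load at the expected height (0.1034 against 0.1031), using about a 2 mm shift along +u. So the first try was simply off-centre. Releasing.

Call:
{"api": "jog_arm", "payload": {"increments": [[[0,0,0.001,0,0,0,255],[0,0,0,0,0,0,0],[0,0,0,0,0,0,0],[0,0,0,0,0,0,0],[0,0,0,0,0,0,0],[0,0,-0.06,0,0,0,0],[0,0,-0.1,0,0,0,0],[0,0,-0.15,0,0,0,0],[0,0,-0.15,0,0,0,0],[-0.15,0,-0.1,0,0,0,0],[-0.16,0,-0.1,0,0,0,0],[-0.16,0,0,0,0,0,0],[0,0,0,0,0,0,0],[0,0,0,0,0,0,0]]]}}

```text
clock: 25.45
tcp_pos: [0.6027, 0.0853, 0.2673]
orientation: [0.001, 0.584, 0.812, 0.001]
wrist_force: [-0.0, -1.1, -0.1]
finger_gap: 0.0857
grip_force: 0.0
```

```bash
python3 - <<'E'
from look import *
s,c=look('w9',[('face_mill',.085),('clamp_knob',.085)])
Rc,p=campose(c,s)
u=np.array([-.3205,.9473,0]); C=np.array([.5389,.2749,.085])
for nm,P in [('p1 headtop',C-u*.084+[0,0,.05]),('p2 ctr',C-u*.028),('p3',C+u*.028)]:
    q=Rc.T@(P-p); print(nm,q[0]/q[2]*c['fx']+c['cx'],q[1]/q[2]*c['fy']+c['cy'])
cv2.imwrite('pics/c10.png',cv2.resize(c['pixels'][0:230,160:350,::-1],None,fx=2.4,fy=2.4,interpolation=2))
P=(.4874,-.235)
plan([(.50,0,.28,105,0,None),(*P,.25,101,0,None),(*P,.12,101,0,5),(*P,.108,101,0,3),(None,0,0,0,255,6)],step=.044)
E
```

```text
25.45 [0.6027 0.0853 0.2673] [0.01 0.37 0.22 1.41 0.   1.25]
face_mill [([55.2, 242.7], 0.8, [0.4048, -0.0653, 0.085]), ([257.4, 62.9], 0.72, [0.5679, 0.1965, 0.085]), ([26.7, 292.3], 0.6, [0.3816, -0.1429, 0.085])]
clamp_knob [([254.9, 98.6], 0.94, [0.5764, 0.1631, 0.085])]
p1 headtop 255.03732836573187 53.45363178456418
p2 ctr 254.9408541498334 0.5279878469835637
p3 254.75713528606255 -68.97059853510225
20 [[-0.05,-0.125,-0.013,0,0,0.005,0],[-0.051,-0.124,-0.013,0,0,0.005,0],[-0.054,-0.123,-0.013,0,0,0.006,0],[-0.055,-0.121,-0.014,0.001,0,0.005,0],[-0.149,-0.049,0.02,0,0,0.004,0],[-0.15,-0.047,0.02,0,0,0.004,0],[-0.15,-0.045,0.02,0,0,0.004,0],[-0.151,-0.043,0.02,0,0,0.003,0],[-0.152,-0.041,0.02,0,0,0.004,0],[-0.152,-0.04,0.02,0,0,0.003,0],[0,0,0.104,0,0,0,0],[0,0,0.104,0,0,0,0],[0,0,0.104,0,0,0,0],[0,0,0.104,0,0,0,0],[0,0.001,0.104,0,0,0,0],[0,0,0.016,0,0,0,0],[0,0,0.016,0,0,0,0],[0,0,0.016,0,0,0,0],[0,0,0,0,0,0,255],[0,0,0,0,0,0,255]]
4 [[0,0,0,0,0,0,255],[0,0,0,0,0,0,255],[0,0,0,0,0,0,255],[0,0,0,0,0,0,255]]
```

View pics/c10.png

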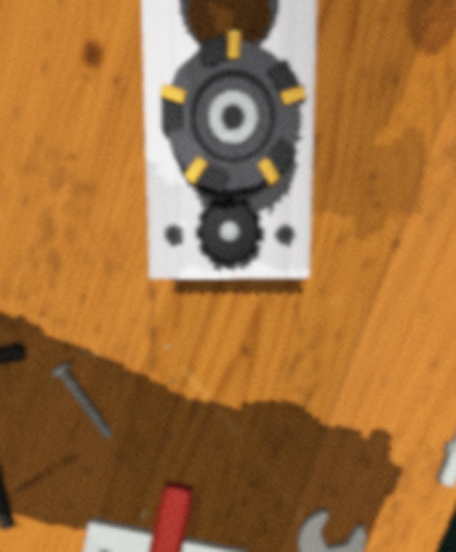

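```bash
python3 - <<'E'
from look import *
s=env.get_state(); c=cams.read_camera('wrist'); Rc,p=campose(c,s)
u=np.array([-.3205,.9473,0]); v=np.array([.9473,.3205,0]); C=np.array([.5389,.2749,.085])
pr=lambda P:(lambda q:np.round([q[0]/q[2]*c['fx']+c['cx'],q[1]/q[2]*c['fy']+c['cy']],1))(Rc.T@(P-p))
o=lambda x,y:(160+x/2.4,y/2.4)
for nm,P,seen in [('knobtop',C-u*.117+[0,0,.025],o(230,231)),('cornerL',C-u*.135-v*.035,o(148,278)),('cornerR',C-u*.135+v*.035,o(311,278)),('headtop',C-u*.084+[0,0,.05],o(232.5,116)),('dowelholeL',C-u*.117-v*.025,o(174,234))]:
    print(nm,pr(P),np.round(seen,1))
print(ray(c,o(232.5,116),.135,s),C-u*.084)
t=cams.read_camera('top')
for d in spotter.landmark_of('face_mill','top')[:5]: print('top',d['conf'],ray(t,d['uv'],.085).round(4))
t=cams.read_camera('scene')
for d in spotter.landmark_of('face_mill','scene')[:5]: print('scene',d['conf'],ray(t,d['uv'],.085).round(4))
cv2.imwrite('pics/c11.png',cv2.resize(t['pixels'][185:245,160:230,::-1],(700,600),interpolation=2))
E
```

```text
knobtop [255.6  98.3] [255.8  96.2]
cornerL [222.5 117.5] [221.7 115.8]
cornerR [288.8 117.6] [289.6 115.8]
headtop [255.7  55.9] [256.9  48.3]
dowelholeL [231.6  99.6] [232.5  97.5]
[0.56489073 0.2012435  0.135     ] [0.565822  0.1953268 0.085    ]
top 0.86 [ 0.394  -0.0817  0.085 ]
top 0.74 [ 0.369  -0.2621  0.085 ]
scene 0.86 [ 0.3628 -0.1334  0.085 ]
scene 0.68 [ 0.3479 -0.227   0.085 ]
scene 0.59 [0.5697 0.1961 0.085 ]
```

View pics/c11.png

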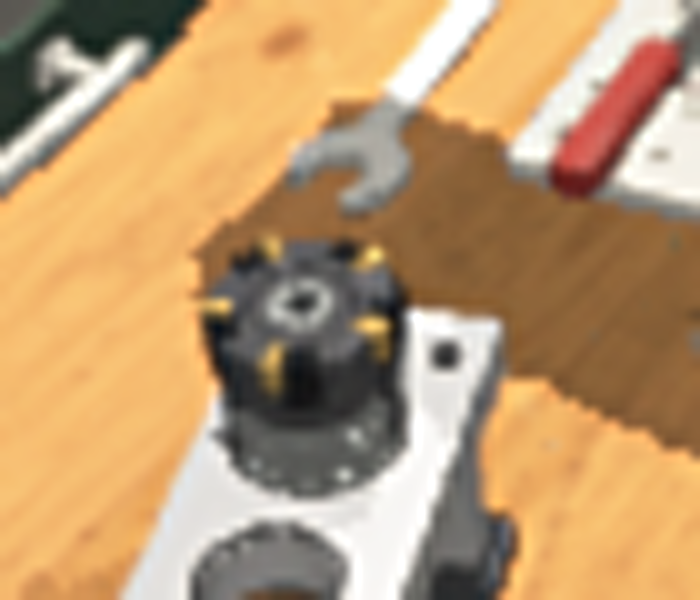

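```bash
python3 - <<'E'
from look import *
c=cams.read_camera('wrist')
u=np.array([-.3205,.9473,0]); v=np.array([.9473,.3205,0]); C=np.array([.5389,.2749,.085])
s={'tcp_pos':[.5812,.1537,.2504],'orientation':[0.00085429,0.58355003,0.81207552,0.00141101]}
Rc,p=campose(c,s)
pr=lambda P:(lambda q:np.round([q[0]/q[2]*c['fx']+c['cx'],q[1]/q[2]*c['fy']+c['cy']],1))(Rc.T@(P-p))
o=lambda x,y:(160+x/2.4,20+y/2.4)
for nm,P,seen in [('knobtop',C-u*.117+[0,0,.025],o(226,366)),('cornerL',C-u*.135-v*.035,o(146,398)),('cornerR',C-u*.135+v*.035,o(308,398)),('hole1',C-u*.084,o(226,280)),('headtop2',C-u*.028+[0,0,.05],o(230,120))]:
    print(nm,pr(P),np.round(seen,1))
s=env.get_state(); print(s['tcp_pos'])
plan([(.5850,.1380,.262,108.7,0,2),(.5850+.0008,.1380-.0024,.262,108.7,0,1)])
E
```

```text
knobtop [253.7 173.2] [254.2 172.5]
cornerL [220.9 185.6] [220.8 185.8]
cornerR [286.9 185.4] [288.3 185.8]
hole1 [253.7 136.7] [254.2 136.7]
headtop2 [253.1  70.4] [255.8  70. ]
[0.60245447 0.08683773 0.26755243]
3 [[0.108,0,0.011,0,0,0,0],[0.108,0,0.011,0.001,0,0,0],[-0.01,0,0,0,0,0,0]]
```

Call:
{"api": "jog_arm", "payload": {"increments": [[[0.09,0,0,0,0,0,0],[0.104,0,0,0,0,0,0],[0,0,0,0,0,0,0],[0,0,0,0,0,0,0],[0,0,0,0,0,0,0]]]}}

```text
clock: 26.4
tcp_pos: [0.5873, 0.1318, 0.2676]
orientation: [0.001, 0.583, 0.813, 0.001]
wrist_force: [-0.3, -0.4, -0.1]
finger_gap: 0.0855
grip_force: 0.0
```

```bash
python3 - <<'E'
from look import *
import pickle
s=env.get_state(); c=cams.read_camera('wrist'); pickle.dump((s,c),open('w10.pkl','wb')); Rc,p=campose(c,s); print(s['tcp_pos'],p)
u=np.array([-.3205,.9473,0]); v=np.array([.9473,.3205,0]); C=np.array([.5389,.2749,.085])
pr=lambda P:(lambda q:np.round([q[0]/q[2]*c['fx']+c['cx'],q[1]/q[2]*c['fy']+c['cy']],1))(Rc.T@(P-p))
x=c['pixels']; im=x.astype(int)
# gold inserts
m=((im[...,0]>130)&(im[...,0]-im[...,2]>90)&(im[...,1]-im[...,2]>50)).astype(np.uint8)
m[:,:200]=0;m[:,310:]=0
sub=x[20:200,190:325,::-1]; cv2.imwrite('pics/c12.png',cv2.resize(sub,None,fx=3.3,fy=3.3,interpolation=2))
for nm,P in [('knobtop',C-u*.117+[0,0,.025]),('cornerL',C-u*.135-v*.035),('cornerR',C-u*.135+v*.035),('headtop1',C-u*.084+[0,0,.05]),('flange mid',C-u*.084+[0,0,.02]),('hole2',C-u*.028)]:
    a=pr(P); print(nm,a,'crop',np.round([(a[0]-190)*3.3,(a[1]-20)*3.3]))
E
```

```text
[0.58731388 0.13175259 0.26762355] [0.56660349 0.1939716  0.41005599]
knobtop [255.  147.5] crop [214. 421.]
cornerL [223.1 161.6] crop [109. 467.]
cornerR [286.9 161.6] crop [320. 467.]
headtop1 [255.  113.2] crop [214. 308.]
flange mid [255.  113.3] crop [214. 308.]
hole2 [255.   55.7] crop [214. 118.]
```

View pics/c12.png

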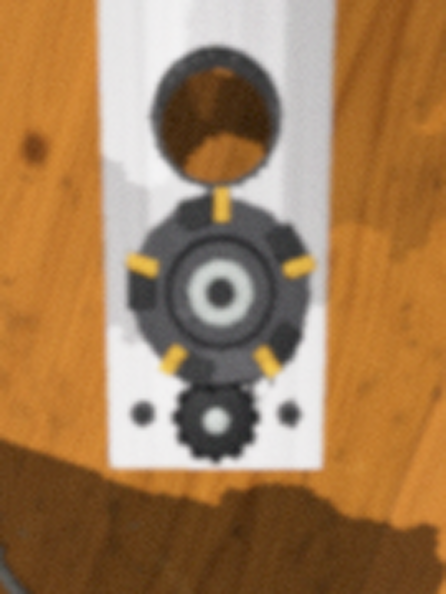

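Measured against the carriage edges, the head top at crop (221,292) lies about 4.6 mm from the pocket axis, so it leans roughly 2–3° away from the knob. I've used up the picture allowance, so from here on I'll work only from numbers. I'll press lightly with closed fingers on the knob side of the head, which also measures its height.

```bash
python3 - <<'E'
from plan import *
plan([(.5698,.1887,.20,108.7,255,3),(.5698,.1887,.145,108.7,255,3),(None,0,0,0,255,2),(.5698,.1887,.137,108.7,255,3),(None,0,0,0,255,1)])
E
```

```text
12 [[0.08,0.002,0.09,0,0,0,255],[0.08,0.002,0.09,0.001,0,0,255],[0.079,0.002,0.09,0,0,0,255],[0,0,0.073,0,0,0,255],[0,0,0.074,0,0,0,255],[0,0,0.073,0,0,0,255],[0,0,0,0,0,0,255],[0,0,0,0,0,0,255],[0,0,0.011,0,0,0,255],[0,0,0.011,0,0,0,255],[0,0,0.01,0,0,0,255],[0,0,0,0,0,0,255]]
```

Call:
{"api": "jog_arm", "payload": {"increments": [[[0.08,0.002,0.09,0,0,0,255],[0.08,0.002,0.09,0,0,0,255],[0.08,0.002,0.09,0,0,0,255],[0,0,0,0,0,0,255],[0,0,0.073,0,0,0,255],[0,0,0.074,0,0,0,255],[0,0,0.073,0,0,0,255],[0,0,0,0,0,0,255],[0,0,0.012,0,0,0,255],[0,0,0.012,0,0,0,255],[0,0,0.012,0,0,0,255],[0,0,0,0,0,0,255]]], "force": 20}}

```text
clock: 27.65
tcp_pos: [0.5699, 0.1894, 0.1364]
orientation: [0.001, 0.583, 0.813, 0.001]
wrist_force: [-0.5, -0.6, 0.1]
finger_gap: -0.0001
grip_force: 0.0
```

Call:
{"api": "jog_arm", "payload": {"increments": [[[0,0,0.006,0,0,0,255],[0,0,0,0,0,0,255]]]}}

```text
clock: 27.85
tcp_pos: [0.5702, 0.1893, 0.1354]
orientation: [0.002, 0.583, 0.813, 0.001]
wrist_force: [-0.3, -1.3, 3.8]
finger_gap: 0.0003
grip_force: 1.7
```

Call:
{"api": "jog_arm", "payload": {"increments": [[[0,0,0.006,0,0,0,255],[0,0,0.006,0,0,0,255],[0,0,0,0,0,0,255]]]}}

```text
clock: 28.15
tcp_pos: [0.5705, 0.1891, 0.1351]
orientation: [0.003, 0.583, 0.813, 0.002]
wrist_force: [-4.8, -3.0, 17.0]
finger_gap: -0.0003
grip_force: 9.0
```

Call:
{"api": "jog_arm", "payload": {"increments": [[[0,0,0.008,0,0,0,255],[0,0,0.008,0,0,0,255],[0,0,0,0,0,0,255]]]}}

```text
clock: 28.45
tcp_pos: [0.5708, 0.1889, 0.1349]
orientation: [0.004, 0.583, 0.813, 0.003]
wrist_force: [-14.0, -5.5, 38.0]
finger_gap: 0.0002
grip_force: 18.8
```

Call:
{"api": "jog_arm", "payload": {"increments": [[[0,0,-0.04,0,0,0,255],[0,0,-0.02,0,0,0,255],[0.05,0,0,0,0,0,255],[0.05,0,0,0,0,0,255],[0,0,0.02,0,0,0,255],[0,0,0.01,0,0,0,255],[0,0,0,0,0,0,255],[0,0,0,0,0,0,255]]]}}

```text
clock: 29.25
tcp_pos: [0.561, 0.2143, 0.1351]
orientation: [0.0, 0.582, 0.813, 0.002]
wrist_force: [-3.1, 2.5, 6.5]
finger_gap: 0.0004
grip_force: 3.1
```

Call:
{"api": "jog_arm", "payload": {"increments": [[[0,0,0.012,0,0,0,255],[0,0,0,0,0,0,255]]]}}

```text
clock: 29.45
tcp_pos: [0.5612, 0.2145, 0.135]
orientation: [0.001, 0.582, 0.813, 0.003]
wrist_force: [-7.8, 2.2, 21.1]
finger_gap: 0.0004
grip_force: 10.6
```

Call:
{"api": "jog_arm", "payload": {"increments": [[[0,0,0.008,0,0,0,255],[0,0,0,0,0,0,255]]]}}

```text
clock: 29.65
tcp_pos: [0.5613, 0.2146, 0.1349]
orientation: [0.001, 0.582, 0.813, 0.003]
wrist_force: [-11.9, 0.1, 31.7]
finger_gap: 0.0002
grip_force: 15.6
```

Both sides of the head top touch at 0.135 m, the nominal height, so the face mill sits flat. Next is the end mill.

```bash
python3 - <<'E'
from plan import *
P=(.4874,-.235)
plan([(.561,.2146,.22,108.7,0,3),(.50,0,.25,105,0,None),(*P,.25,101,0,None),(*P,.122,101,0,5),(*P,.108,101,0,3),(None,0,0,0,255,6)],step=.046)
E
```

```text
20 [[0,0,-0.113,0.001,0,0,0],[0.001,0,-0.114,0.001,0,0,0],[0,0,-0.113,0,-0.001,0.001,0],[-0.147,-0.101,-0.024,0,0,0.004,0],[-0.148,-0.099,-0.024,0,0,0.004,0],[-0.15,-0.097,-0.024,0,0,0.004,0],[-0.151,-0.096,-0.024,0,0,0.004,0],[-0.152,-0.094,-0.024,0,0,0.004,0],[-0.149,-0.049,0,0,0,0.004,0],[-0.15,-0.047,0,0,0,0.004,0],[-0.15,-0.045,0,0,0,0.004,0],[-0.151,-0.043,0.001,0,0,0.003,0],[-0.151,-0.041,0,0,0,0.004,0],[-0.152,-0.039,0.001,0,0,0.003,0],[0,0,0.102,0,0,0,0],[0,0,0.102,0,0,0,0],[0,0,0.103,0,0,0,0],[0,0,0.102,0,0,0,0],[0.001,-0.001,0.103,0,0,0,0],[0,0,0.019,0,0,0,0]]
8 [[0,0,0.018,0,0,0,0],[0,0,0.019,0,0,0,0],[0,0,0,0,0,0,255],[0,0,0,0,0,0,255],[0,0,0,0,0,0,255],[0,0,0,0,0,0,255],[0,0,0,0,0,0,255],[0,0,0,0,0,0,255]]
```

Call:
{"api": "jog_arm", "payload": {"increments": [[[0,0,-0.113,0,0,0,0],[0,0,-0.114,0,0,0,0],[0,0,-0.14,0,0,0,0],[-0.147,-0.101,-0.024,0,0,0.004,0],[-0.148,-0.099,-0.024,0,0,0.004,0],[-0.15,-0.097,-0.024,0,0,0.004,0],[-0.151,-0.096,-0.024,0,0,0.004,0],[-0.152,-0.094,-0.024,0,0,0.004,0],[-0.149,-0.049,0,0,0,0.004,0],[-0.15,-0.047,0,0,0,0.004,0],[-0.15,-0.045,0,0,0,0.004,0],[-0.151,-0.043,0,0,0,0.003,0],[-0.151,-0.041,0,0,0,0.004,0],[-0.15,-0.039,0,0,0,0.003,0],[0,0,0,0,0,0,0],[0,0,0,0,0,0,0]]]}}

```text
clock: 31.25
tcp_pos: [0.4879, -0.2368, 0.25]
orientation: [-0.0, 0.636, 0.772, 0.001]
wrist_force: [-0.1, 0.5, 0.0]
finger_gap: 0.0853
grip_force: 0.0
```

```bash
python3 - <<'E'
from plan import *
print(env.get_state()['tcp_pos'])
P=(.4874,-.235)
plan([(*P,.122,101,0,5),(*P,.108,101,0,3),(None,0,0,0,255,7)],step=.046)
E
```

```text
[ 0.48793488 -0.23678203  0.24997663]
15 [[0.001,0,0.102,0,0,0,0],[0.001,0,0.102,0,0,0,0],[0.001,-0.001,0.103,0,0,0,0],[0.002,0,0.102,0,0,0,0],[0.001,-0.001,0.103,0.001,-0.001,0,0],[0,0,0.019,0,0,0,0],[0,0,0.018,0,0,0,0],[0,0.001,0.019,0,0,0,0],[0,0,0,0,0,0,255],[0,0,0,0,0,0,255],[0,0,0,0,0,0,255],[0,0,0,0,0,0,255],[0,0,0,0,0,0,255],[0,0,0,0,0,0,255],[0,0,0,0,0,0,255]]
```

Call:
{"api": "jog_arm", "payload": {"increments": [[[0.001,0,0.102,0,0,0,0],[0.001,0,0.102,0,0,0,0],[0.001,-0.001,0.103,0,0,0,0],[0.002,0,0.102,0,0,0,0],[0.001,-0.001,0.103,0,0,0,0],[0,0,0.019,0,0,0,0],[0,0,0.018,0,0,0,0],[0,0,0.019,0,0,0,0],[0,0,0,0,0,0,255],[0,0,0,0,0,0,255],[0,0,0,0,0,0,255],[0,0,0,0,0,0,255],[0,0,0,0,0,0,255],[0,0,0,0,0,0,255],[0,0,0,0,0,0,255]]], "force": 60}}

```text
clock: 32.75
tcp_pos: [0.4881, -0.2352, 0.1105]
orientation: [0.002, 0.635, 0.772, 0.001]
wrist_force: [-2.9, 0.3, 5.3]
finger_gap: 0.0398
grip_force: 60.1
```

```bash
python3 - <<'E'
from plan import *
s=env.get_state(); x,y,z=s['tcp_pos']; print(s['tcp_pos'])
u=np.array([-.3205,.9473])
Q=np.array([.5389,.2749])-u*.028
plan([(.4874,-.235,.28,101,255,5),(.48,0,.28,105,255,None),(*Q,.28,108.7,255,None),(None,0,0,0,255,2)],step=.044)
E
```

```text
[ 0.48806885 -0.23523475  0.11046406]
19 [[0,0,-0.136,0,0,0,255],[0,0,-0.136,0,0,0,255],[0,0,-0.135,0,0,0,255],[0,0,-0.136,0.001,0,0,255],[0.001,-0.001,-0.135,0,0,0.001,255],[0.155,0.025,0,0,0,-0.004,255],[0.154,0.027,0,0,0,-0.004,255],[0.154,0.029,0,0,0,-0.004,255],[0.154,0.031,0,0,0,-0.004,255],[0.153,0.032,-0.001,0,0,-0.003,255],[0.153,0.034,0,0,0,-0.004,255],[0.148,0.087,0,0,0,-0.003,255],[0.147,0.088,0,0,0,-0.003,255],[0.146,0.09,0,0,0,-0.004,255],[0.146,0.091,0,0,0,-0.003,255],[0.144,0.093,-0.001,0,0,-0.004,255],[0.144,0.095,0,0,0,-0.003,255],[0,0,0,0,0,0,255],[0,0,0,0,0,0,255]]
```

Call:
{"api": "jog_arm", "payload": {"increments": [[[0,0,-0.136,0,0,0,255],[0,0,-0.136,0,0,0,255],[0,0,-0.135,0,0,0,255],[0,0,-0.136,0,0,0,255],[0,0,-0.135,0,0,0,255],[0.155,0.025,0,0,0,-0.004,255],[0.154,0.027,0,0,0,-0.004,255],[0.154,0.029,0,0,0,-0.004,255],[0.154,0.031,0,0,0,-0.004,255],[0.153,0.032,0,0,0,-0.003,255],[0.153,0.034,0,0,0,-0.004,255],[0.148,0.087,0,0,0,-0.003,255],[0.147,0.088,0,0,0,-0.003,255],[0.146,0.09,0,0,0,-0.004,255],[0.146,0.091,0,0,0,-0.003,255],[0.144,0.093,0,0,0,-0.004,255],[0.144,0.095,0,0,0,-0.003,255],[0,0,0,0,0,0,255],[0,0,0,0,0,0,255]]]}}

```text
clock: 34.65
tcp_pos: [0.5459, 0.2496, 0.278]
orientation: [0.0, 0.581, 0.814, 0.0]
wrist_force: [-0.1, -1.0, -4.6]
finger_gap: 0.0399
grip_force: 62.7
```

```bash
cat > low.py <<'E'
from plan import *
# argv: pocket t (mm), z levels
t=float(sys.argv[1])/1e3; zs=[float(a) for a in sys.argv[2:]] if False else None
E
python3 - <<'E'
from plan import *
s=env.get_state(); print(s['tcp_pos'],s['orientation'],s['finger_gap'])
u=np.array([-.3205,.9473]); Q=np.array([.5389,.2749])-u*.028
plan([(*Q,.19,108.7,255,3),(*Q,.14,108.7,255,5),(*Q,.118,108.7,255,4),(None,0,0,0,255,1)])
E
```

```text
[0.54592933 0.24962297 0.27802135] [2.70658396e-04 5.80605846e-01 8.14184724e-01 1.19384553e-04] 0.039890137186885916
13 [[-0.002,0.002,0.117,0,0,0.001,255],[-0.003,0.002,0.118,0,0,0,255],[-0.002,0.002,0.117,0,0,0.001,255],[0,0,0.04,0,0,0,255],[0,0,0.04,0,0,0,255],[0,0,0.04,0,0,0,255],[0,0,0.04,0,0,0,255],[0,-0.001,0.04,0,0,0,255],[0,0,0.022,0,0,0,255],[0,0,0.022,0,0,0,255],[0,0,0.022,0,0,0,255],[0,0,0.022,0,0,0,255],[0,0,0,0,0,0,255]]
```

Call:
{"api": "jog_arm", "payload": {"increments": [[[-0.002,0.002,0.117,0,0,0.001,255],[-0.003,0.002,0.118,0,0,0,255],[-0.002,0.002,0.117,0,0,0.001,255],[0,0,0.04,0,0,0,255],[0,0,0.04,0,0,0,255],[0,0,0.04,0,0,0,255],[0,0,0.04,0,0,0,255],[0,-0.001,0.04,0,0,0,255],[0,0,0.022,0,0,0,255],[0,0,0.022,0,0,0,255],[0,0,0.022,0,0,0,255],[0,0,0.022,0,0,0,255],[0,0,0,0,0,0,255]]]}}

```text
clock: 35.95
tcp_pos: [0.5482, 0.2476, 0.1184]
orientation: [0.001, 0.584, 0.812, 0.001]
wrist_force: [-0.3, -0.7, -4.0]
finger_gap: 0.0397
grip_force: 62.7
```

Call:
{"api": "jog_arm", "payload": {"increments": [[[0,0,0.008,0,0,0,255],[0,0,0.008,0,0,0,255],[0,0,0.006,0,0,0,255],[0,0,0,0,0,0,255]]]}}

```text
clock: 36.35
tcp_pos: [0.5486, 0.2477, 0.1137]
orientation: [0.001, 0.584, 0.812, 0.001]
wrist_force: [0.1, 0.5, -4.1]
finger_gap: 0.0398
grip_force: 62.7
```

Call:
{"api": "jog_arm", "payload": {"increments": [[[0,0,0.006,0,0,0,255],[0,0,0.004,0,0,0,255],[0,0,0,0,0,0,255]]]}}

```text
clock: 36.65
tcp_pos: [0.5486, 0.2476, 0.1112]
orientation: [0.001, 0.584, 0.812, 0.001]
wrist_force: [-0.2, 0.3, -4.5]
finger_gap: 0.0399
grip_force: 62.7
```

Call:
{"api": "jog_arm", "payload": {"increments": [[[0,0,0.004,0,0,0,255],[0,0,0,0,0,0,255]]]}}

```text
clock: 36.85
tcp_pos: [0.5489, 0.2478, 0.1106]
orientation: [0.001, 0.584, 0.812, 0.001]
wrist_force: [-0.3, -0.7, -3.1]
finger_gap: 0.0396
grip_force: 63.1
```

Call:
{"api": "jog_arm", "payload": {"increments": [[[0,0,0.004,0,0,0,255],[0,0,0.001,0,0,0,255],[0,0,0,0,0,0,0],[0,0,0,0,0,0,0],[0,0,0,0,0,0,0],[0,0,0,0,0,0,0],[0,0,-0.1,0,0,0,0],[0,0,-0.15,0,0,0,0],[0,0,-0.15,0,0,0,0],[0,0,-0.15,0,0,0,0],[0,0,0,0,0,0,0]]]}}

```text
clock: 37.95
tcp_pos: [0.551, 0.2484, 0.2528]
orientation: [0.004, 0.584, 0.812, 0.005]
wrist_force: [0.5, 0.5, 0.8]
finger_gap: 0.0855
grip_force: 0.0
```

```bash
python3 - <<'E'
from plan import *
print(env.get_state()['tcp_pos'])
P=(.5192,-.400)
plan([(.50,0,.25,105,0,None),(*P,.25,101,0,None),(None,0,0,0,0,2)],step=.046)
E
```

```text
[0.55103324 0.24842097 0.25280743]
17 [[-0.146,-0.085,0.001,0.001,0,0.003,0],[-0.147,-0.084,0.001,0.001,0,0.003,0],[-0.148,-0.082,0.001,0.001,0,0.003,0],[-0.149,-0.081,0.002,0,0,0.004,0],[-0.149,-0.079,0.001,0.001,0,0.003,0],[-0.15,-0.077,0.002,0,0,0.004,0],[-0.174,-0.038,0,0,0,0.002,0],[-0.174,-0.036,0,0,0,0.002,0],[-0.174,-0.035,0,0,0,0.003,0],[-0.175,-0.034,0,0,0,0.002,0],[-0.175,-0.033,0,0,0,0.003,0],[-0.175,-0.031,0,0,0,0.002,0],[-0.176,-0.03,0,0,0,0.003,0],[-0.176,-0.028,0,0,0,0.002,0],[-0.176,-0.027,0,0,0,0.003,0],[0,0,0,0,0,0,0],[0,0,0,0,0,0,0]]
```

Call:
{"api": "jog_arm", "payload": {"increments": [[[-0.146,-0.085,0.001,0,0,0.003,0],[-0.147,-0.084,0.001,0,0,0.003,0],[-0.148,-0.082,0.001,0,0,0.003,0],[-0.149,-0.081,0.002,0,0,0.004,0],[-0.149,-0.079,0.001,0,0,0.003,0],[-0.15,-0.077,0.002,0,0,0.004,0],[-0.174,-0.038,0,0,0,0.002,0],[-0.174,-0.036,0,0,0,0.002,0],[-0.174,-0.035,0,0,0,0.003,0],[-0.175,-0.034,0,0,0,0.002,0],[-0.175,-0.033,0,0,0,0.003,0],[-0.175,-0.031,0,0,0,0.002,0],[-0.176,-0.03,0,0,0,0.003,0],[-0.176,-0.028,0,0,0,0.002,0],[-0.176,-0.027,0,0,0,0.003,0],[0,0,0,0,0,0,0],[0,0,0,0,0,0,0]]]}}

```text
clock: 39.65
tcp_pos: [0.5158, -0.4018, 0.2422]
orientation: [-0.0, 0.637, 0.771, 0.002]
wrist_force: [0.5, 0.2, -0.4]
finger_gap: 0.0853
grip_force: 0.0
```

```bash
python3 - <<'E'
from plan import *
s=env.get_state(); print(s['tcp_pos'],s['orientation'])
P=(.5192,-.400)
plan([(*P,.122,101,0,5),(*P,.108,101,0,3),(None,0,0,0,255,7)],step=.046)
E
```

```text
[ 0.51580125 -0.40175621  0.24223174] [-2.67300131e-04  6.37029327e-01  7.70837999e-01  1.53129121e-03]
15 [[0.001,0.003,0.096,0,0,0,0],[0.001,0.003,0.096,0,0,0,0],[0,0.003,0.096,0,0,0,0],[0.001,0.002,0.096,0,0,0,0],[0,0.003,0.097,0.001,-0.001,-0.001,0],[0,0,0.019,0,0,0,0],[0,0,0.018,0,0,0,0],[0,0,0.019,0,0,0,0],[0,0,0,0,0,0,255],[0,0,0,0,0,0,255],[0,0,0,0,0,0,255],[0,0,0,0,0,0,255],[0,0,0,0,0,0,255],[0,0,0,0,0,0,255],[0,0,0,0,0,0,255]]
```

Call:
{"api": "jog_arm", "payload": {"increments": [[[0.001,0.003,0.096,0,0,0,0],[0.001,0.003,0.096,0,0,0,0],[0,0.003,0.096,0,0,0,0],[0.001,0.002,0.096,0,0,0,0],[0,0.003,0.097,0,0,0,0],[0,0,0.018,0,0,0,0],[0,0,0.018,0,0,0,0],[0,0,0.018,0,0,0,0],[0,0,0,0,0,0,255],[0,0,0,0,0,0,255],[0,0,0,0,0,0,255],[0,0,0,0,0,0,255],[0,0,0,0,0,0,255],[0,0,0,0,0,0,255],[0,0,0,0,0,0,255]]], "force": 60}}

```text
clock: 41.15
tcp_pos: [0.52, -0.4001, 0.1114]
orientation: [0.002, 0.636, 0.771, 0.001]
wrist_force: [-2.8, -0.9, 4.9]
finger_gap: 0.0337
grip_force: 60.3
```

```bash
python3 - <<'E'
from plan import *
s=env.get_state(); print(s['tcp_pos'])
u=np.array([-.3205,.9473])
Q=np.array([.5389,.2749])+u*.028; print(Q)
plan([(.5192,-.400,.28,101,255,5),(.48,0,.28,105,255,None),(*Q,.28,108.7,255,None),(None,0,0,0,255,2)],step=.046)
E
```

```text
[ 0.51997621 -0.40005351  0.11138513]
[0.529926  0.3014244]
20 [[0,0,-0.135,0,0,0,255],[0,0,-0.135,0,0,0,255],[0,0,-0.135,0,0,0,255],[0,0,-0.135,0,0,0,255],[0,-0.001,-0.134,0.001,0,0,255],[0.178,0.017,0,0,0,-0.003,255],[0.178,0.018,0,0,0,-0.002,255],[0.177,0.019,0,0,0,-0.003,255],[0.177,0.021,0,0,0,-0.002,255],[0.177,0.022,-0.001,0,0,-0.003,255],[0.177,0.024,0,0,0,-0.002,255],[0.177,0.025,-0.001,0,0,-0.003,255],[0.177,0.027,0,0,0,-0.002,255],[0.177,0.028,-0.001,0,0,-0.003,255],[0.159,0.072,0,0,0,-0.003,255],[0.158,0.074,0,0,0,-0.003,255],[0.157,0.075,0,0,0,-0.003,255],[0.157,0.077,0,0,0,-0.003,255],[0.156,0.079,0,0,0,-0.003,255],[0.155,0.08,-0.001,0,0,-0.003,255]]
3 [[0.155,0.081,0,0,0,-0.002,255],[0,0,0,0,0,0,255],[0,0,0,0,0,0,255]]
```

Call:
{"api": "jog_arm", "payload": {"increments": [[[0,0,-0.135,0,0,0,255],[0,0,-0.135,0,0,0,255],[0,0,-0.135,0,0,0,255],[0,0,-0.135,0,0,0,255],[0,0,-0.134,0,0,0,255],[0.178,0.017,0,0,0,-0.003,255],[0.178,0.018,0,0,0,-0.002,255],[0.177,0.019,0,0,0,-0.003,255],[0.177,0.021,0,0,0,-0.002,255],[0.177,0.022,0,0,0,-0.003,255],[0.177,0.024,0,0,0,-0.002,255],[0.177,0.025,0,0,0,-0.003,255],[0.177,0.027,0,0,0,-0.002,255],[0.177,0.028,0,0,0,-0.003,255],[0.159,0.072,0,0,0,-0.003,255],[0.158,0.074,0,0,0,-0.003,255],[0.157,0.075,0,0,0,-0.003,255],[0.157,0.077,0,0,0,-0.003,255],[0.156,0.079,0,0,0,-0.003,255],[0.155,0.08,0,0,0,-0.003,255]]]}}

```text
clock: 43.15
tcp_pos: [0.5226, 0.2608, 0.2785]
orientation: [0.0, 0.585, 0.811, 0.001]
wrist_force: [0.1, 0.6, -3.8]
finger_gap: 0.0338
grip_force: 60.9
```

Call:
{"api": "jog_arm", "payload": {"increments": [[[0.155,0.081,0,0,0,-0.002,255],[0,0,0,0,0,0,255],[0,0,0,0,0,0,255]]]}}

```text
clock: 43.45
tcp_pos: [0.5293, 0.3029, 0.2778]
orientation: [0.0, 0.582, 0.813, 0.0]
wrist_force: [0.1, -0.8, -3.9]
finger_gap: 0.0341
grip_force: 61.2
```

```bash
python3 - <<'E'
from plan import *
s=env.get_state(); print(s['tcp_pos'],s['orientation'],s['finger_gap'])
u=np.array([-.3205,.9473]); Q=np.array([.5389,.2749])+u*.028
plan([(*Q,.19,108.7,255,3),(*Q,.14,108.7,255,5),(*Q,.118,108.7,255,4),(None,0,0,0,255,1)])
E
```

```text
[0.52930381 0.30292437 0.27775256] [2.45447369e-04 5.81798429e-01 8.13332974e-01 3.55919598e-05] 0.03409974600285102
13 [[-0.002,0,0.117,0,0,0,255],[-0.002,0,0.117,0,0,0,255],[-0.002,0,0.117,0,0,0.001,255],[0,0,0.04,0,0,0,255],[0,0,0.04,0,0,0,255],[0,0,0.04,0,0,0,255],[0,0,0.04,0,0,0,255],[0,0,0.04,0,0,0,255],[0,0,0.022,0,0,0,255],[0,0,0.022,0,0,0,255],[0,0,0.022,0,0,0,255],[0,0,0.022,0,0,0,255],[0,0,0,0,0,0,255]]
```

Call:
{"api": "jog_arm", "payload": {"increments": [[[-0.002,0,0.117,0,0,0,255],[-0.002,0,0.117,0,0,0,255],[-0.002,0,0.117,0,0,0.001,255],[0,0,0.04,0,0,0,255],[0,0,0.04,0,0,0,255],[0,0,0.04,0,0,0,255],[0,0,0.04,0,0,0,255],[0,0,0.04,0,0,0,255],[0,0,0.022,0,0,0,255],[0,0,0.022,0,0,0,255],[0,0,0.022,0,0,0,255],[0,0,0.022,0,0,0,255],[0,0,0,0,0,0,255]]]}}

```text
clock: 44.75
tcp_pos: [0.5304, 0.3006, 0.1187]
orientation: [0.001, 0.584, 0.812, 0.001]
wrist_force: [-0.2, 0.1, -4.3]
finger_gap: 0.0341
grip_force: 61.2
```

Call:
{"api": "jog_arm", "payload": {"increments": [[[0,0,0.008,0,0,0,255],[0,0,0.008,0,0,0,255],[0,0,0.004,0,0,0,255],[0,0,0,0,0,0,255]]]}}

```text
clock: 45.15
tcp_pos: [0.5309, 0.3007, 0.1145]
orientation: [0.001, 0.584, 0.812, 0.001]
wrist_force: [0.1, 0.1, -5.2]
finger_gap: 0.0342
grip_force: 61.2
```

Call:
{"api": "jog_arm", "payload": {"increments": [[[0,0,0.004,0,0,0,255],[0,0,0.004,0,0,0,255],[0,0,0,0,0,0,255]]]}}

```text
clock: 45.45
tcp_pos: [0.5309, 0.3007, 0.1125]
orientation: [0.001, 0.584, 0.812, 0.001]
wrist_force: [0.1, -0.1, -4.3]
finger_gap: 0.0339
grip_force: 61.2
```

Call:
{"api": "jog_arm", "payload": {"increments": [[[0,0,0.004,0,0,0,255],[0,0,0.003,0,0,0,255],[0,0,0,0,0,0,255]]]}}

```text
clock: 45.75
tcp_pos: [0.5311, 0.3008, 0.1114]
orientation: [0.001, 0.584, 0.812, 0.001]
wrist_force: [-0.7, -0.4, 1.2]
finger_gap: 0.0341
grip_force: 61.7
```

Seated (the carriage bears the weight). Release, then fetch the countersink.

Call:
{"api": "jog_arm", "payload": {"increments": [[[0,0,0,0,0,0,0],[0,0,0,0,0,0,0],[0,0,0,0,0,0,0],[0,0,0,0,0,0,0],[0,0,-0.1,0,0,0,0],[0,0,-0.15,0,0,0,0],[0,0,-0.15,0,0,0,0],[0,0,-0.15,0,0,0,0],[0,0,0,0,0,0,0]]]}}

```text
clock: 46.65
tcp_pos: [0.5331, 0.3017, 0.2547]
orientation: [0.004, 0.584, 0.812, 0.006]
wrist_force: [0.3, 0.5, 0.3]
finger_gap: 0.0851
grip_force: 0.0
```

```bash
python3 - <<'E'
from plan import *
print(env.get_state()['tcp_pos'])
P=(.5086,-.345)
plan([(.50,0,.25,105,0,None),(*P,.25,101,0,None),(None,0,0,0,0,2)],step=.046)
E
```

```text
[0.53311742 0.30169514 0.25473406]
17 [[-0.157,-0.073,0.002,0.001,0,0.003,0],[-0.158,-0.071,0.002,0.001,0,0.003,0],[-0.159,-0.07,0.002,0,0,0.003,0],[-0.16,-0.068,0.002,0.001,0,0.003,0],[-0.16,-0.067,0.002,0,0,0.003,0],[-0.161,-0.065,0.002,0.001,0,0.002,0],[-0.161,-0.064,0.003,0,0,0.003,0],[-0.168,-0.04,0,0,0,0.003,0],[-0.168,-0.039,0,0,0,0.003,0],[-0.168,-0.037,0,0,0,0.003,0],[-0.169,-0.036,0,0,0,0.003,0],[-0.169,-0.034,0,0,0,0.002,0],[-0.169,-0.033,-0.001,0,0,0.003,0],[-0.17,-0.031,0,0,0,0.002,0],[-0.17,-0.031,-0.001,0,0,0.003,0],[0,0,0,0,0,0,0],[0,0,0,0,0,0,0]]
```

Call:
{"api": "jog_arm", "payload": {"increments": [[[-0.157,-0.073,0.002,0,0,0.003,0],[-0.158,-0.071,0.002,0,0,0.003,0],[-0.159,-0.07,0.002,0,0,0.003,0],[-0.16,-0.068,0.002,0,0,0.003,0],[-0.16,-0.067,0.002,0,0,0.003,0],[-0.161,-0.065,0.002,0,0,0.002,0],[-0.161,-0.064,0.003,0,0,0.003,0],[-0.168,-0.04,0,0,0,0.003,0],[-0.168,-0.039,0,0,0,0.003,0],[-0.168,-0.037,0,0,0,0.003,0],[-0.169,-0.036,0,0,0,0.003,0],[-0.169,-0.034,0,0,0,0.002,0],[-0.169,-0.033,0,0,0,0.003,0],[-0.17,-0.031,0,0,0,0.002,0],[-0.17,-0.031,0,0,0,0.003,0],[0,0,0,0,0,0,0],[0,0,0,0,0,0,0]]]}}

```text
clock: 48.35
tcp_pos: [0.5053, -0.3468, 0.2427]
orientation: [-0.0, 0.637, 0.771, 0.001]
wrist_force: [-0.3, 0.9, -0.1]
finger_gap: 0.0854
grip_force: 0.0
```

```bash
python3 - <<'E'
from plan import *
s=env.get_state(); print(s['tcp_pos'],s['orientation'])
P=(.5086,-.345)
plan([(*P,.122,101,0,5),(*P,.1085,101,0,3),(None,0,0,0,255,7)],step=.046)
E
```

```text
[ 0.50530458 -0.34683207  0.24274008] [-4.95532485e-05  6.37005659e-01  7.70857727e-01  1.46707694e-03]
15 [[0.001,0.003,0.097,0,0,0,0],[0.001,0.003,0.096,0,0,0,0],[0.001,0.002,0.097,0,0,0,0],[0,0.003,0.096,0,0,0,0],[0.001,0.002,0.097,0.001,-0.001,-0.001,0],[0,0,0.018,0,0,0,0],[0,0,0.018,0,0,0,0],[0,0,0.018,0,0,0,0],[0,0,0,0,0,0,255],[0,0,0,0,0,0,255],[0,0,0,0,0,0,255],[0,0,0,0,0,0,255],[0,0,0,0,0,0,255],[0,0,0,0,0,0,255],[0,0,0,0,0,0,255]]
```

Call:
{"api": "jog_arm", "payload": {"increments": [[[0.001,0.003,0.097,0,0,0,0],[0.001,0.003,0.096,0,0,0,0],[0.001,0.002,0.097,0,0,0,0],[0,0.003,0.096,0,0,0,0],[0.001,0.002,0.097,0,0,0,0],[0,0,0.018,0,0,0,0],[0,0,0.018,0,0,0,0],[0,0,0.018,0,0,0,0],[0,0,0,0,0,0,255],[0,0,0,0,0,0,255],[0,0,0,0,0,0,255],[0,0,0,0,0,0,255],[0,0,0,0,0,0,255],[0,0,0,0,0,0,255],[0,0,0,0,0,0,255]]], "force": 60}}

```text
clock: 49.85
tcp_pos: [0.5092, -0.345, 0.1106]
orientation: [0.001, 0.636, 0.771, 0.001]
wrist_force: [-3.9, 0.1, 6.3]
finger_gap: 0.0284
grip_force: 59.4
```

```bash
python3 - <<'E'
from plan import *
s=env.get_state(); print(s['tcp_pos'])
u=np.array([-.3205,.9473])
Q=np.array([.5389,.2749])+u*.084; print(Q)
plan([(.5086,-.345,.29,101,255,5),(.47,0,.29,105,255,None),(*Q,.29,108.7,255,None),(None,0,0,0,255,2)],step=.046)
E
```

```text
[ 0.50915942 -0.34495503  0.11064099]
[0.511978  0.3544732]
20 [[0,0,-0.143,0,0,0,255],[0,0,-0.144,0,0,0,255],[0,0,-0.143,0,0,0,255],[0,0,-0.144,0,0,0,255],[0,0,-0.143,0.001,0,0,255],[0.173,0.014,0,0,0,-0.003,255],[0.173,0.015,0,0,0,-0.003,255],[0.173,0.017,0,0,0,-0.003,255],[0.172,0.019,0,0,0,-0.003,255],[0.172,0.02,0,0,0,-0.003,255],[0.172,0.022,-0.001,0,0,-0.002,255],[0.172,0.023,0,0,0,-0.003,255],[0.172,0.025,-0.001,0,0,-0.002,255],[0.166,0.066,0,0,0,-0.003,255],[0.165,0.067,0,0,0,-0.003,255],[0.165,0.069,0,0,0,-0.003,255],[0.164,0.071,0,0,0,-0.002,255],[0.163,0.072,0,0,0,-0.003,255],[0.163,0.073,0,0,0,-0.002,255],[0.162,0.074,-0.001,0,0,-0.003,255]]
3 [[0.162,0.075,0,0,0,-0.002,255],[0,0,0,0,0,0,255],[0,0,0,0,0,0,255]]
```

Call:
{"api": "jog_arm", "payload": {"increments": [[[0,0,-0.143,0,0,0,255],[0,0,-0.144,0,0,0,255],[0,0,-0.143,0,0,0,255],[0,0,-0.144,0,0,0,255],[0,0,-0.143,0,0,0,255],[0.173,0.014,0,0,0,-0.003,255],[0.173,0.015,0,0,0,-0.003,255],[0.173,0.017,0,0,0,-0.003,255],[0.172,0.019,0,0,0,-0.003,255],[0.172,0.02,0,0,0,-0.003,255],[0.172,0.022,0,0,0,-0.002,255],[0.172,0.023,0,0,0,-0.003,255],[0.172,0.025,0,0,0,-0.002,255],[0.166,0.066,0,0,0,-0.003,255],[0.165,0.067,0,0,0,-0.003,255],[0.165,0.069,0,0,0,-0.003,255],[0.164,0.071,0,0,0,-0.002,255],[0.163,0.072,0,0,0,-0.003,255],[0.163,0.073,0,0,0,-0.002,255],[0.162,0.074,0,0,0,-0.003,255]]]}}

```text
clock: 51.85
tcp_pos: [0.5063, 0.3124, 0.2886]
orientation: [0.0, 0.585, 0.811, 0.001]
wrist_force: [1.0, -0.5, -3.0]
finger_gap: 0.0284
grip_force: 60.2
```

Call:
{"api": "jog_arm", "payload": {"increments": [[[0.162,0.075,0,0,0,-0.002,255],[0,0,0,0,0,0,255],[0,0,0,0,0,0,255]]]}}

```text
clock: 52.15
tcp_pos: [0.511, 0.3557, 0.2877]
orientation: [0.0, 0.582, 0.813, -0.0]
wrist_force: [0.1, 0.3, -3.9]
finger_gap: 0.0279
grip_force: 60.5
```

```bash
python3 - <<'E'
from plan import *
s=env.get_state(); print(s['tcp_pos'],s['orientation'],s['finger_gap'])
u=np.array([-.3205,.9473]); Q=np.array([.5389,.2749])+u*.084
plan([(*Q,.19,108.7,255,3),(*Q,.14,108.7,255,5),(*Q,.118,108.7,255,4),(None,0,0,0,255,1)])
E
```

```text
[0.51103686 0.35565643 0.28773362] [ 2.64576626e-04  5.81819832e-01  8.13317638e-01 -1.82045658e-04] 0.027909108102907823
13 [[-0.002,0.001,0.13,0,0,0,255],[-0.002,0.001,0.13,0,0,0,255],[-0.001,0,0.131,0,0,0.001,255],[0,0,0.04,0,0,0,255],[0,0,0.04,0,0,0,255],[0,0,0.04,0,0,0,255],[0,0,0.04,0,0,0,255],[0,0,0.04,0,0,0,255],[0,0,0.022,0,0,0,255],[0,0,0.022,0,0,0,255],[0,0,0.022,0,0,0,255],[0,0,0.022,0,0,0,255],[0,0,0,0,0,0,255]]
```

Call:
{"api": "jog_arm", "payload": {"increments": [[[-0.002,0.001,0.13,0,0,0,255],[-0.002,0.001,0.13,0,0,0,255],[-0.001,0,0.131,0,0,0.001,255],[0,0,0.04,0,0,0,255],[0,0,0.04,0,0,0,255],[0,0,0.04,0,0,0,255],[0,0,0.04,0,0,0,255],[0,0,0.04,0,0,0,255],[0,0,0.022,0,0,0,255],[0,0,0.022,0,0,0,255],[0,0,0.022,0,0,0,255],[0,0,0.022,0,0,0,255],[0,0,0,0,0,0,255]]]}}

```text
clock: 53.45
tcp_pos: [0.5127, 0.3537, 0.1189]
orientation: [0.001, 0.584, 0.812, 0.001]
wrist_force: [-0.5, -1.0, -3.2]
finger_gap: 0.0279
grip_force: 60.4
```

Call:
{"api": "jog_arm", "payload": {"increments": [[[0,0,0.008,0,0,0,255],[0,0,0.008,0,0,0,255],[0,0,0.006,0,0,0,255],[0,0,0.004,0,0,0,255],[0,0,0,0,0,0,255]]]}}

```text
clock: 53.95
tcp_pos: [0.5131, 0.3539, 0.1132]
orientation: [0.001, 0.584, 0.812, 0.001]
wrist_force: [-0.2, 0.9, -3.7]
finger_gap: 0.028
grip_force: 60.4
```

Call:
{"api": "jog_arm", "payload": {"increments": [[[0,0,0.004,0,0,0,255],[0,0,0,0,0,0,255]]]}}

```text
clock: 54.15
tcp_pos: [0.5131, 0.3539, 0.1123]
orientation: [0.001, 0.584, 0.812, 0.001]
wrist_force: [0.2, -0.6, -3.6]
finger_gap: 0.0282
grip_force: 60.4
```

Call:
{"api": "jog_arm", "payload": {"increments": [[[0,0,0.004,0,0,0,255],[0,0,0.004,0,0,0,255],[0,0,0,0,0,0,255]]]}}

```text
clock: 54.45
tcp_pos: [0.5133, 0.354, 0.1107]
orientation: [0.001, 0.584, 0.812, 0.001]
wrist_force: [-0.6, 0.2, -1.5]
finger_gap: 0.0279
grip_force: 61.0
```

Call:
{"api": "jog_arm", "payload": {"increments": [[[0,0,0.002,0,0,0,255],[0,0,0,0,0,0,0],[0,0,0,0,0,0,0],[0,0,0,0,0,0,0],[0,0,0,0,0,0,0],[0,0,-0.1,0,0,0,0],[0,0,-0.15,0,0,0,0],[0,0,-0.15,0,0,0,0],[0,0,-0.19,0,0,0,0],[-0.17,-0.03,-0.1,0,0,0,0],[-0.17,-0.03,-0.1,0,0,0,0],[-0.17,-0.03,-0.1,0,0,0,0],[-0.17,-0.03,0,0,0,0,0],[0,0,0,0,0,0,0],[0,0,0,0,0,0,0]]]}}

```text
clock: 55.95
tcp_pos: [0.5384, 0.182, 0.3324]
orientation: [0.001, 0.585, 0.811, 0.001]
wrist_force: [-0.0, 0.7, 0.5]
finger_gap: 0.0859
grip_force: 0.0
```

```bash
python3 - <<'E'
from look import *
s,c=look('w11',[('face_mill',.085),('end_mill',.085),('drill_chuck',.085),('countersink',.085)])
u=np.array([-.3205,.9473]);
print([np.round(np.array([.5389,.2749])+u*t/1e3,4).tolist() for t in (-84,-28,28,84)])
for n in ('scene','top'):
    k=cams.read_camera(n)
    for t in ('face_mill','end_mill','drill_chuck','countersink','touch_probe'):
        print(n,t,[(round(d['conf'],2),np.round(ray(k,d['uv'],.085)[:2],3).tolist()) for d in spotter.landmark_of(t,n)[:4]])
E
```

```text
55.95 [0.5384 0.182  0.3324] [0.18 0.29 0.26 1.54 0.   1.43]
face_mill [([280.9, 160.7], 0.98, [0.5682, 0.2, 0.085]), ([82.5, 378.2], 0.88, [0.3821, -0.2343, 0.085])]
end_mill [([277.2, 119.0], 0.95, [0.5459, 0.2486, 0.085])]
drill_chuck [([282.3, 72.7], 0.68, [0.5336, 0.3023, 0.085])]
countersink [([275.4, 26.8], 0.6, [0.5089, 0.3473, 0.085])]
[[0.5658, 0.1953], [0.5479, 0.2484], [0.5299, 0.3014], [0.512, 0.3545]]
scene face_mill [(0.79, [0.361, -0.141]), (0.68, [0.345, -0.215]), (0.62, [0.571, 0.201])]
scene end_mill [(0.66, [0.548, 0.245]), (0.3, [0.486, -0.258]), (0.29, [0.527, 0.296])]
scene drill_chuck [(0.61, [0.53, 0.293])]
scene countersink [(0.71, [0.52, 0.351])]
scene touch_probe [(0.6, [0.493, -0.298])]
top face_mill [(0.87, [0.372, -0.263]), (0.64, [0.393, -0.084]), (0.6, [0.363, -0.165]), (0.53, [0.571, 0.204])]
top end_mill [(0.52, [0.548, 0.25])]
top drill_chuck [(0.67, [0.531, 0.298])]
top countersink []
top touch_probe [(0.61, [0.505, -0.29])]
```

```bash
python3 -c "
from workcell import ticket
print(ticket.hand_in())"
```

```text
the job is handed in; nothing more can be done
None
```

I loaded the carriage from the knob end with the face mill, end mill, drill and countersink, and handed it in at about 56 s with the probe still in the stand; the face mill first jammed against the knob in pocket 1 and had to be re-seated, all four ended at seating height, and I viewed 16 pictures, over the limit of 14.

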